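# Blank off the coolant port with the cam-lever coupler

### The arm

A 7-joint arm with a two-finger parallel gripper is mounted at the origin on the work surface. World frame = base frame: x ahead of the robot, y to its left, z up, the work surface at z = 0. Lengths are in m, angles in degrees, forces in N, time in s.
With the tool pointing down it reaches from about 0.425 to 0.875 m from the base axis. Payload 4.7 kg.
Tool frame: the origin (TCP) lies at the very end of the fingers, on their centre line; the grasp point (between the pads) lies env.tcp_to_grasp behind it (env.tcp_to_grasp is the distance from the TCP to the grasp point, in m); z points along the fingers, x is the direction in which the jaws open and shut, and the axes are right-handed (so a half turn about z gives the same grasp; the last joint's range is limited). The gripper opens to 87 mm and grips with 3 to 60 N. Pads are 19 mm wide; open, the fingers measure 117 mm over their backs; the gripper's body (75 mm by 190 mm) begins 51 mm behind the grasp point.
Start: joints at [68.073, 18.392, -4.016, 83.108, 1.295, 78.541, -3.26], TCP at [0.251, -0.6, 0.193] pointing down, gripper open.
Joint ranges: [-163.93, 163.93], [-17.29, 119.83], [-79.2, 71.16], [3.27, 140.29], [-89.18, 269.18], [5.43, 117.66], [-154.24, 154.24]. Speed limits (degrees/s): [147.25, 147.25, 180, 180, 180, 180, 180].

### API

Orientations are given as [roll, pitch, yaw] about the fixed x, y, z axes, in that order (R = Rz(yaw) Ry(pitch) Rx(roll)).
In Python, from cell import env gives the robot as it stands. The module is installed in compiled form; this text tells all that it offers.
- The arm moves only by the tool send_rows, never from a script. Its argument "steps" is a list of rows, each a list of 3 entries, a list of its own where there are three numbers: the shift along the tool's x, y, z in m, then the turn, a rotation vector about the tool's x, y, z in rad, then the finger opening in m, from 0 to 0.087. A call has exactly 5 rows; each row is the pose to reach, as a shift and turn from the pose commanded when the call began, along the tool's axes at that moment; what a row does not reach only later rows make up. A row lasts 1/12 s, in which the tool goes at most 41.7 mm and 7.16 degrees, less where a joint would pass 70% of its speed; a pose out of reach is approached as far as the arm can. A call with a gripper value outside its range is refused whole. The fingers move at their own pace and stop on an object; "grip_force" is the grip in N (left out, the last holds). Time passes only in rows, so rows that repeat a pose let the fingers close, or fill a call up. It gives the time, the measured TCP pose, the force and the opening at its end, in the units of the state.
- env.get_obs(): the state, without advancing time (a new reading comes with each control period).
- env.read_camera(name): name is "scene" or "top" or "wrist"; returns a dict with "pixels" (400x640x3 uint8, red, green, blue), "fx", "fy", "cx", "cy" (pixels), "k1" (the pictures are not rectified: a ray, as slopes to the right and down, at radius r is drawn at 1 + k1 r^2 times it, then the intrinsics apply), "position" and "rotation" of the camera in the world. Camera axes: x right, y up, looking along -z (the intrinsics and any distortion apply to the point x, -y, -z); pixel columns grow to the right and rows downward; lengths in m; the calibration is good to about 2 mm. A picture is of the moment at which its call begins. There is no depth.
- env.sign_off(): hands the job in, once; it reports no verdict.
The state is a dict: "time_s": time; "qpos": joint angles; "joint_velocities": joint speeds; "effort": joint torques, N m; "tool_pos": TCP position; "tool_rot": TCP orientation; "force": force on the tool from outside, world axes, zero at the start; "wrist_torque": the same for the moment, N m; "grip_width": finger opening in m.
Only numpy, scipy, OpenCV 4.12 (cv2) and the standard library are available. Lean on these libraries where they do the work, as an engineer would, in place of code of your own. Each camera call takes 0.05 s, during which the arm holds its last target.

### The job

Blank off the cooling manifold for its leak test: put the grooved aluminium plug into the open coupler, press it straight down by feel past the drag of the seal until it is fully home, then swing both cam levers down together until they lie flat along the coupler. Go by feel and ease off as soon as something stops: do not push the plug with more than about 25 N or each lever with more than about 40 N, and never force levers that jam. Let go of everything, and leave the other things on the bench where they are.

Things in the scene. Friction and masses are not known exactly. Their poses are not given: they have to be found in the camera images.
- plug: Blanking plug, bare aluminium, 43 mm tall, upright on the bench, 0.11 to 0.2 kg. Origin: centre of its underside. Going up: lip 32 mm across (0 to 6 mm, bevelled foot), round groove down to 23 mm across (6 to 17), land 32 mm across (17 to 26), flange 41 mm across (26 to 29), pull bar on top. Any yaw fits the coupler. Not to be confused with the brass plug with hexagon head and thread.
- plug_bar (a point): Middle of the plug's pull bar, 36 mm above its underside; axes as the plug's. The bar spans 29 to 43 mm above the underside; it is 14 mm wide along x and 34 mm long along y.
- manifold: Cooling manifold, fixed: aluminium bar 50 mm (x) by 160 mm (y), top 45 mm above the bench, pressure gauge at the -y end, ball valve at the +y end (reaching 115 mm from the middle, at most 83 mm high). Origin: centre of its underside. On its middle stands the coupler, mouth up: a cup 41 mm across with a 34 mm bore (1 mm around the plug) and a bevelled mouth 5 mm above its lever pins.
- port (a point): On the coupler's axis at the nominal height of the lever pins, 112 mm above the bench; axes as the manifold's. x and y are true, but the coupler is clamped by its threaded stem, so pins, mouth, seal and home all stand up to 10 mm higher or lower than nominal. With the plug home, the top of its bar is 24.5 mm above the real pins.
- seat (a point): Nominal place of the plug's underside at home, 18.5 mm under port (the real one up to 10 mm higher or lower, with the coupler). The lip meets the rubber seal 8 mm above home, drags at a steady 9 N or so from there, stays where it is left, and stops firm at home. The levers can draw the plug down only the last millimetre: left higher, their cam noses butt on its lip and jam about 0.4 rad short.
- cam_left (a joint): Lever pinned 21 mm from the axis on the manifold's +y side, swinging in its y-z plane, in rad: 0 = home, hanging flat along the coupler; 1.57 = out level; 2.0 = fully raised. Starts at 1.5 to 1.95, stays where left (0.08 N m of friction, some 0.2 while drawing the plug down). A bar 9 mm wide ending in an eye 14 mm across, 48 mm from the pin; room beside and under it down to the manifold's bar.
- cam_right (a joint): The same lever mirrored on the -y side; same values. With both home they measure 58 mm over their outer faces along y, from the pins to 48 mm below them: open fingers straddling the coupler along y can press both down and then squeeze them in.
- threaded_plug: Bystander: brass plug with hexagon head, 28 mm tall, 33 to 44 mm across. Origin: centre of its underside.
- spare_seal: Bystander: black rubber ring 36 mm across, 6 mm thick, lying flat.
- wrench: Bystander: steel spanner 160 mm long, lying between robot and manifold.
- screwdriver: Bystander: screwdriver 190 mm long, black handle.
- breadboard: Bystander: white plug-in board 55 x 165 x 14 mm.
- multimeter: Bystander: hand multimeter 160 x 78 x 42 mm, lying on its back.
Mind the look-alikes: they are no part of the job. Of the things like the plug, leave any that is green or pink; of the rest the larger one is meant.

How it is judged (in metres and radians):
On the way:
1. the plug stands upright and well down in the coupler while both levers are still up (horizontal distance between plug and port below 0.004 m and angle between plug's own z axis and vertical below 0.06 rad and z of plug in the frame of port between -0.0305 and -0.0075 m and value of joint each of cam_left, cam_right above 0.9 rad), for 0.2 s.
At the end, for the whole second after the job is handed in: Both levers are within 0.1 rad of home, which they reach only when the plug is home; the plug sits at rest and upright (0.06 rad) in the coupler, within 4 mm of its axis, its underside 7.5 to 30.5 mm below the port point; nothing is held (horizontal distance between plug and port below 0.004 m and angle between plug's own z axis and vertical below 0.06 rad and z of plug in the frame of port between -0.0305 and -0.0075 m and value of joint each of cam_left, cam_right below 0.1 rad and linear speed of plug below 0.02 m/s); the robot touches nothing.
It fails at once if the plug is pressed against the coupler with more than 35 N while the levers are out (contact force between plug and manifold above 35 N and value of joint each of cam_left, cam_right above 0.8 rad).
It fails at once if jammed levers are forced: the cams bear on the plug with more than 110 N in all (contact force between plug and manifold above 110 N).
It fails at once if a lever or the coupler is forced by the fingers with more than 110 N in all (both fingers together) (contact force between the fingers and manifold above 110 N).
It fails at once if one lever is swung in while the other is still out ((value of joint cam_left below 0.3 rad and value of joint cam_right above 0.8 rad) or (value of joint cam_right below 0.3 rad and value of joint cam_left above 0.8 rad)).
It fails at once if another thing on the bench is moved more than 30 mm (distance of any of threaded_plug, spare_seal, wrench, screwdriver, breadboard, multimeter from where it was at the start of the episode above 0.03 m).
It also fails if it takes over 53 s, if anything falls off the work surface, if the arm or the gripper's body presses on something with over 40 N, if the wrist force passes 120 N, or if a joint passes its speed limit or range.

## Working session

There is one attempt and no reset: what is moved stays moved. The work goes in short steps, Python scripts to look and compute and a tool call to move; the robot and the scene stay as the last step left them, time stands still between calls to the robot, and variables do not carry over. Pictures are saved under pics/ and viewed, and the job is handed in when it is done.

Besides the shell and the picture viewer there is one more tool, called after "Request:" by a JSON object that holds its "fn" and its "kwargs", one argument or row to a line. send_rows: Moves the arm, as the interface text tells. Its arguments: {"type":"object","properties":{"steps":{"type":"array"},"grip_force":{"type":"number"}},"required":["steps"]}

```bash
mkdir -p pics
cat > h.py <<'E'
import numpy as np, cv2
from cell import env
def snap(n,f=None,crop=None,s=1):
    c=env.read_camera(n); im=c["pixels"][:,:,::-1].copy()
    if f:
        o=im
        if crop: x0,y0,x1,y1=crop; o=im[y0:y1,x0:x1]
        if s!=1: o=cv2.resize(o,None,fx=s,fy=s,interpolation=cv2.INTER_CUBIC)
        cv2.imwrite("pics/"+f,o)
    return c
def ray(c,u,v):
    x=(u-c["cx"])/c["fx"]; y=(v-c["cy"])/c["fy"]
    a,b=x,y
    for _ in range(30):
        k=1+c["k1"]*(a*a+b*b); a,b=x/k,y/k
    d=np.array(c["rotation"])@np.array([a,-b,-1.0]); return np.array(c["position"]),d
def atz(c,u,v,z):
    p,d=ray(c,u,v); return p+d*(z-p[2])/d[2]
def proj(c,P):
    q=np.array(c["rotation"]).T@(np.array(P)-np.array(c["position"]))
    a,b=q[0]/-q[2],-q[1]/-q[2]; k=1+c["k1"]*(a*a+b*b)
    return c["cx"]+c["fx"]*a*k, c["cy"]+c["fy"]*b*k
def tri(obs):
    A=np.zeros((3,3));B=np.zeros(3)
    for c,u,v in obs:
        p,d=ray(c,u,v); d=d/np.linalg.norm(d); M=np.eye(3)-np.outer(d,d); A+=M;B+=M@p
    X=np.linalg.solve(A,B); return X,[np.linalg.norm((np.eye(3)-np.outer(d/np.linalg.norm(d),d/np.linalg.norm(d)))@(X-p)) for p,d in [ray(*o) for o in obs]]
E
python3 - <<'E'
from h import *
import pickle
o=env.get_obs(); print(o, env.tcp_to_grasp)
for n in("scene","top","wrist"):
    c=snap(n,n+"0.png"); print(n,c["fx"],c["k1"],np.round(c["position"],3),np.round(c["rotation"],3).tolist())
    pickle.dump(c,open(n+"0.pkl","wb"))
E
```

```text
{'time_s': 0.0, 'qpos': array([68.07161038, 18.43833887, -4.01441211, 83.17476485,  1.29436435,
       78.54207561, -3.26052749]), 'joint_velocities': array([-0.05656847, -0.04428423,  0.10197165, -0.06927673,  0.07156189,
       -0.06288403, -0.03035576]), 'effort': array([-3.02954122e-04, -4.91285312e+01, -4.03875746e-01, -3.12535608e+01,
       -6.38591498e-02,  4.36806958e-02,  1.69615137e-04]), 'tool_pos': array([ 0.25092172, -0.59894518,  0.1919708 ]), 'tool_rot': array([ 1.79994427e+02,  1.09974337e-01, -6.72635858e+01]), 'force': array([-0.26047789, -0.8586717 , -0.75730726]), 'wrist_torque': array([0.00534308, 0.01950636, 0.01319901]), 'grip_width': 0.08710346599542783} 0.0187
scene 515.2206988598231 0.029279633393389033 [0.908 0.627 0.848] [43.686, -0.762, 155.41]
top 452.2035393240372 -0.03127256118784719 [0.502 0.01  1.011] [4.841, -2.115, -89.907]
wrist 311.8994931968821 -0.06204501017639995 [ 0.318 -0.573  0.384] [-15.244, 0.081, -67.27]
```

Run:
```python
s=open('h.py').read()
s=s.replace('np.array(c["rotation"])','rot(c["rotation"])').replace('def snap','from scipy.spatial.transform import Rotation as Ro\ndef rot(r): return Ro.from_euler("xyz",r,degrees=True).as_matrix()\ndef snap',1)
open('h.py','w').write(s)
```

```text
(no output)
```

View pics/scene0.png

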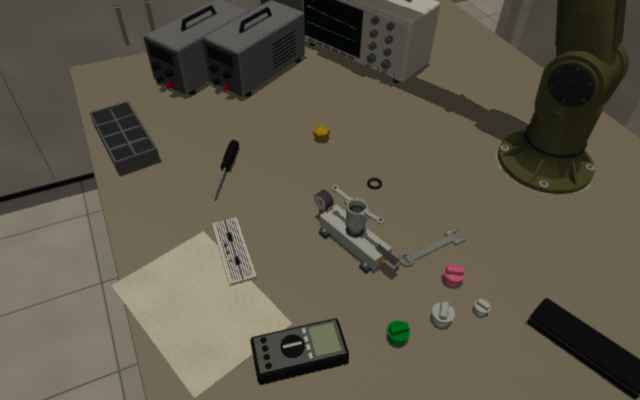

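View pics/top0.png

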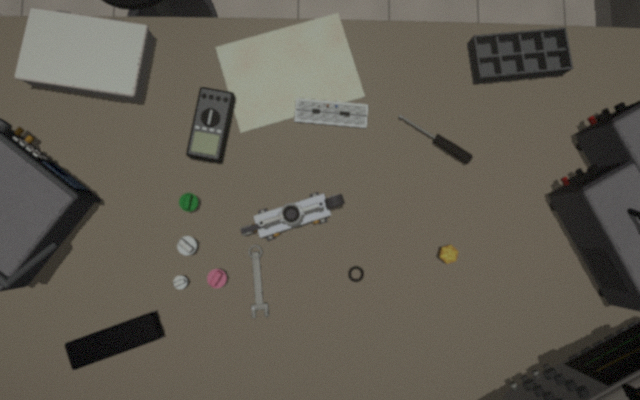

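View pics/wrist0.png

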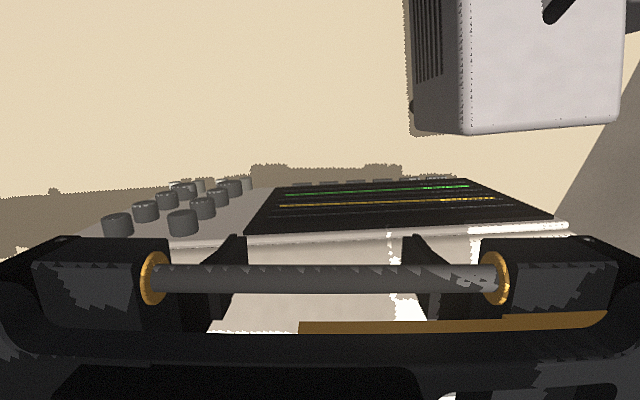

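The scene view shows four plug look-alikes at (443,315) grey, (482,307) small grey, (399,333) green and (454,275) pink. The larger grey one fits. The manifold is at about (357,230). I'll confirm with enlarged crops.

Run:
```python
import pickle,cv2
def cr(n,x0,y0,x1,y1,s,f):
    im=pickle.load(open(n+"0.pkl","rb"))["pixels"][y0:y1,x0:x1,::-1]
    cv2.imwrite("pics/"+f,cv2.resize(im,None,fx=s,fy=s,interpolation=cv2.INTER_CUBIC))
cr("scene",380,260,500,350,6,"s_pl.png")
cr("top",160,180,240,300,5,"t_pl.png")
cr("scene",300,170,420,280,5,"s_m.png")
cr("top",230,180,350,250,6,"t_m.png")
```

```text
(no output)
```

View pics/s_pl.png

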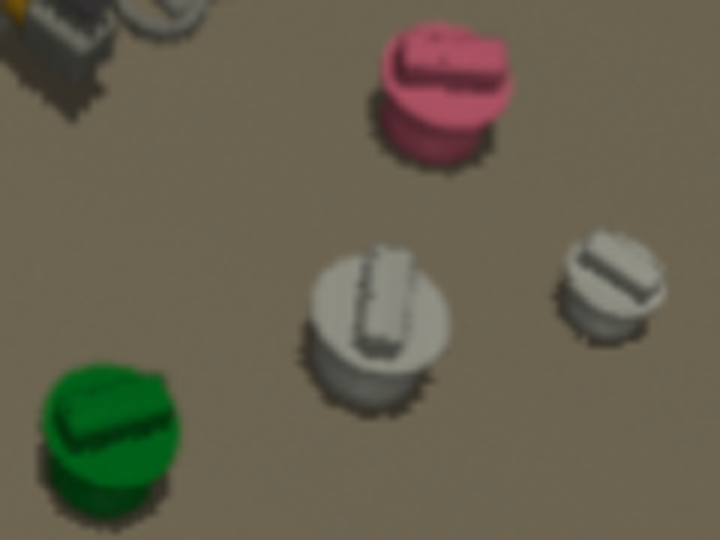

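View pics/t_pl.png

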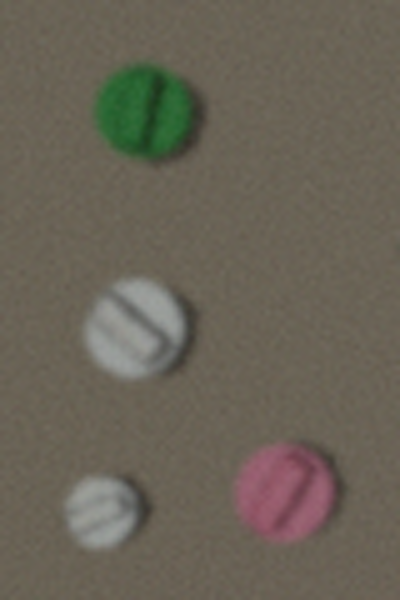

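View pics/s_m.png

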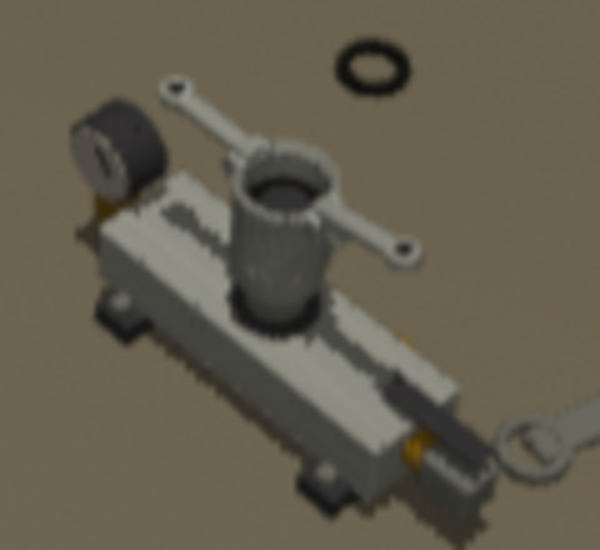

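View pics/t_m.png

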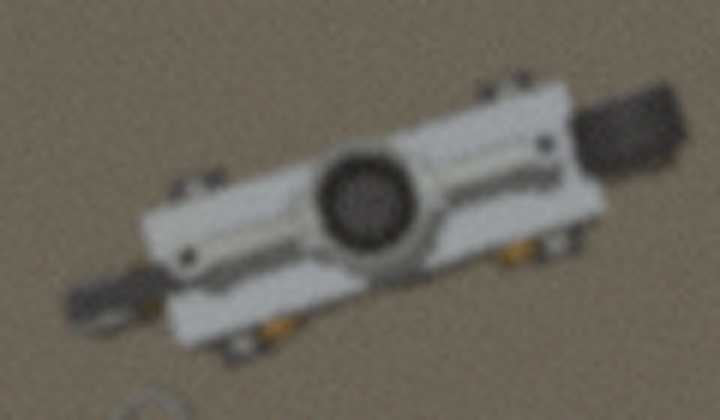

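Run:
```python
from h import *
import pickle
S=pickle.load(open("scene0.pkl","rb"));T=pickle.load(open("top0.pkl","rb"))
print("plug top",atz(T,186.2,244.8,.043),atz(S,444.7,309.3,.043))
ts=lambda a,b:(T,160+a/5,180+b/5)
a=np.mean([atz(*ts(98,302),.043),atz(*ts(112,291),.043)],0);b=np.mean([atz(*ts(163,345),.043),atz(*ts(150,357),.043)],0)
print(a,b,np.degrees(np.arctan2(*(b-a)[[1,0]])))
s=lambda a,b:(S,380+a/6,260+b/6)
a=atz(*s(395,248.5),.043);b=atz(*s(381,343),.043);print(a,b,np.degrees(np.arctan2(*(b-a)[[1,0]])))
for n,t,q in [("mouth",(291,213.3),(357.4,206)),("L",(261.3,222.8),(380.8,219.8)),("R",(320.8,204.2),(335.2,187.6))]:
    print(n,tri([(T,*t),(S,*q)]))
# flange ellipse centre
print("flange",atz(T,160+136/5,180+328/5,.029),atz(S,380+380/6,260+315/6,.029))
```

```text
plug top [0.48347959 0.26302772 0.043     ] [0.48374538 0.27136708 0.043     ]
[0.49502978 0.27426757 0.043     ] [0.47215518 0.25202352 0.043     ] -135.80067548813687
[0.47242247 0.25838499 0.043     ] [0.4948827  0.28395286 0.043     ] 48.70213893025295
mouth (array([0.54650031, 0.04030659, 0.11616211]), [np.float64(0.0009396701810272073), np.float64(0.0009396701810271888)])
L (array([0.52748257, 0.09747482, 0.12601484]), [np.float64(0.0006978790851102398), np.float64(0.0006978790851100972)])
R (array([ 0.56512315, -0.01886449,  0.12005034]), [np.float64(0.00019941912674509066), np.float64(0.00019941912674521515)])
flange [0.48150861 0.2645088  0.029     ] [0.48247596 0.26977958 0.029     ]
```

```bash
cat >> h.py <<'E'
def mv(tgt,yaw,frm=None,fy=None):
    o=env.get_obs(); p=np.array(o["tool_pos"]) if frm is None else np.array(frm)
    R=Ro.from_euler("xyz",[180,0,fy] if fy is not None else o["tool_rot"],degrees=True)
    R2=Ro.from_euler("xyz",[180,0,yaw],degrees=True)
    return np.round(R.inv().apply(np.array(tgt)-p),4).tolist(), np.round((R.inv()*R2).as_rotvec(),4).tolist()
E
python3 - <<'E'
from h import *
import pickle
S=pickle.load(open("scene0.pkl","rb"));T=pickle.load(open("top0.pkl","rb"))
print(proj(S,[.251,-.6,.193]),proj(T,[.251,-.6,.193]))
for u,v in [(395,75),(437,10),(305,40),(300,5)]: print(atz(S,u,v,0.1), atz(S,u,v,0.))
print(atz(T,640,330,.15),atz(T,490,390,.15),atz(T,555,180,.1),atz(T,600,280,.1))
f,fy=[.251,-.6,.193],-67.3
for t,y in [([.42,-.48,.26],-67.3),([.52,-.3,.26],-62),([.56,-.11,.26],-55),([.55,.08,.26],-49),([.47,.22,.25],-43.5)]:
    print(t,mv(t,y,f,fy)); f,fy=t,y
E
```

```text
(np.float64(346.6695114704428), np.float64(0.9103821723141436)) (np.float64(637.1836341768471), np.float64(372.88283007705354))
[ 0.23077812 -0.34824727  0.1       ] [ 0.14024737 -0.47866867  0.        ]
[-0.07154814 -0.60884172  0.1       ] [-0.20251434 -0.77411704  0.        ]
[ 0.37525324 -0.60519201  0.1       ] [ 0.30404571 -0.76997919  0.        ]
[ 0.3044329  -0.80654327  0.1       ] [ 0.22375331 -0.99826072  0.        ]
[ 0.31958153 -0.64141703  0.15      ] [ 0.21262684 -0.33839326  0.15      ] [ 0.61930508 -0.50854928  0.1       ] [ 0.41208187 -0.59674609  0.1       ]
[0.42, -0.48, 0.26] ([-0.0455, -0.2022, -0.067], [0.0, 0.0, 0.0])
[0.52, -0.3, 0.26] ([-0.1275, -0.1617, -0.0], [-0.0, 0.0, -0.0925])
[0.56, -0.11, 0.26] ([-0.149, -0.1245, -0.0], [0.0, 0.0, -0.1222])
[0.55, 0.08, 0.26] ([-0.1614, -0.1008, -0.0], [0.0, 0.0, -0.1047])
[0.47, 0.22, 0.25] ([-0.1581, -0.0315, 0.01], [-0.0, 0.0, -0.096])
```

Run:
```python
from h import *
f,fy=[.251,-.6,.193],-67.3
for t,y in [([.251,-.6,.33],-67.3),([.38,-.44,.33],-67.3),([.5,-.28,.30],-62),([.56,-.1,.27],-55),([.55,.09,.25],-49),([.47,.235,.22],-43.5)]:
    print(t,mv(t,y,f,fy)); f,fy=t,y
```

```text
[0.251, -0.6, 0.33] ([0.0, 0.0, -0.137], [0.0, 0.0, 0.0])
[0.38, -0.44, 0.33] ([-0.0978, -0.1808, -0.0], [0.0, 0.0, 0.0])
[0.5, -0.28, 0.3] ([-0.1013, -0.1724, 0.03], [-0.0, 0.0, -0.0925])
[0.56, -0.1, 0.27] ([-0.1308, -0.1375, 0.03], [0.0, 0.0, -0.1222])
[0.55, 0.09, 0.25] ([-0.1614, -0.1008, 0.02], [0.0, 0.0, -0.1047])
[0.47, 0.235, 0.22] ([-0.1619, -0.0348, 0.03], [-0.0, 0.0, -0.096])
```

Request:
{"fn": "send_rows", "kwargs": {
  "steps": [
    [[0,0,-0.02],[0,0,0],0.087],
    [[0,0,-0.05],[0,0,0],0.087],
    [[0,0,-0.085],[0,0,0],0.087],
    [[0,0,-0.12],[0,0,0],0.087],
    [[0,0,-0.137],[0,0,0],0.087]
  ],
  "grip_force": 40
}}

```text
time_s: 0.57
tool_pos: [0.2516, -0.6004, 0.3349]
tool_rot: [-180.0, -0.3, -67.3]
force: [0.0, -0.7, 0.5]
grip_width: 0.0871
```

Request:
{"fn": "send_rows", "kwargs": {
  "steps": [
    [[-0.018,-0.034,0],[0,0,0],0.087],
    [[-0.038,-0.07,0],[0,0,0],0.087],
    [[-0.058,-0.107,0],[0,0,0],0.087],
    [[-0.078,-0.144,0],[0,0,0],0.087],
    [[-0.098,-0.181,0],[0,0,0],0.087]
  ]
}}

```text
time_s: 0.98
tool_pos: [0.3803, -0.4383, 0.3298]
tool_rot: [180.0, 0.0, -67.3]
force: [1.7, -0.6, 0.9]
grip_width: 0.0874
```

Request:
{"fn": "send_rows", "kwargs": {
  "steps": [
    [[-0.02,-0.035,0.006],[0,0,-0.018],0.087],
    [[-0.04,-0.069,0.012],[0,0,-0.036],0.087],
    [[-0.061,-0.104,0.018],[0,0,-0.055],0.087],
    [[-0.081,-0.138,0.024],[0,0,-0.074],0.087],
    [[-0.101,-0.172,0.03],[0,0,-0.0925],0.087]
  ]
}}

```text
time_s: 1.4
tool_pos: [0.4998, -0.2786, 0.2997]
tool_rot: [180.0, -0.0, -61.9]
force: [1.1, -0.3, 0.1]
grip_width: 0.0869
```

Request:
{"fn": "send_rows", "kwargs": {
  "steps": [
    [[-0.026,-0.027,0.006],[0,0,-0.024],0.087],
    [[-0.052,-0.055,0.012],[0,0,-0.048],0.087],
    [[-0.078,-0.082,0.018],[0,0,-0.073],0.087],
    [[-0.105,-0.11,0.024],[0,0,-0.098],0.087],
    [[-0.131,-0.1375,0.03],[0,0,-0.122],0.087]
  ]
}}

```text
time_s: 1.82
tool_pos: [0.559, -0.0982, 0.2696]
tool_rot: [180.0, -0.0, -54.9]
force: [1.1, -0.3, -0.4]
grip_width: 0.0866
```

Request:
{"fn": "send_rows", "kwargs": {
  "steps": [
    [[-0.032,-0.02,0.004],[0,0,-0.021],0.087],
    [[-0.064,-0.04,0.008],[0,0,-0.042],0.087],
    [[-0.097,-0.06,0.012],[0,0,-0.063],0.087],
    [[-0.129,-0.081,0.016],[0,0,-0.084],0.087],
    [[-0.161,-0.101,0.02],[0,0,-0.105],0.087]
  ]
}}

```text
time_s: 2.23
tool_pos: [0.5487, 0.0914, 0.2497]
tool_rot: [180.0, -0.0, -48.9]
force: [0.6, -0.3, -0.8]
grip_width: 0.0869
```

Request:
{"fn": "send_rows", "kwargs": {
  "steps": [
    [[-0.036,-0.008,0.007],[0,0,-0.02],0.087],
    [[-0.074,-0.016,0.014],[0,0,-0.04],0.087],
    [[-0.11,-0.024,0.021],[0,0,-0.06],0.087],
    [[-0.14,-0.03,0.026],[0,0,-0.08],0.087],
    [[-0.162,-0.035,0.03],[0,0,-0.096],0.087]
  ]
}}

```text
time_s: 2.65
tool_pos: [0.4667, 0.2378, 0.2195]
tool_rot: [180.0, 0.0, -43.2]
force: [0.0, 1.1, 0.7]
grip_width: 0.087
```

Run:
```python
from h import *
import pickle
c=snap("wrist","w1.png"); pickle.dump(c,open("w1.pkl","wb")); print(env.get_obs()["tool_pos"],env.get_obs()["tool_rot"],c["position"],c["rotation"])
```

```text
[0.46397671 0.24201135 0.21914976] [179.99542044   0.18654995 -42.83291834] [0.51651156 0.28867465 0.41092488] [-1.52763023e+01  1.59179734e-02 -4.31970160e+01]
```

View pics/w1.png

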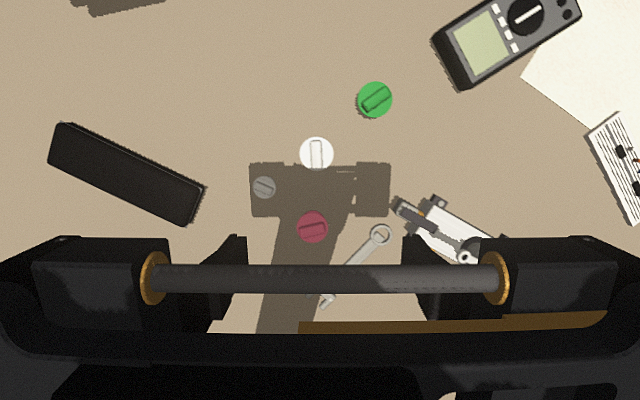

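The meant (light grey, larger) plug is at (316,152), with the bar nearly vertical in the picture. The small grey is at (264,187), pink at (312,227) and green at (374,99). Enlarging.

Run:
```python
from h import *
c=snap("wrist","w2.png",(280,120,350,190),8)
import pickle; pickle.dump(c,open("w2.pkl","wb"));print(env.get_obs()["tool_pos"],c["position"],c["rotation"])
```

```text
[0.46573894 0.2394     0.21954183] [0.51382314 0.29277667 0.41056603] [-15.25565171   0.16852972 -42.84171677]
```

View pics/w2.png

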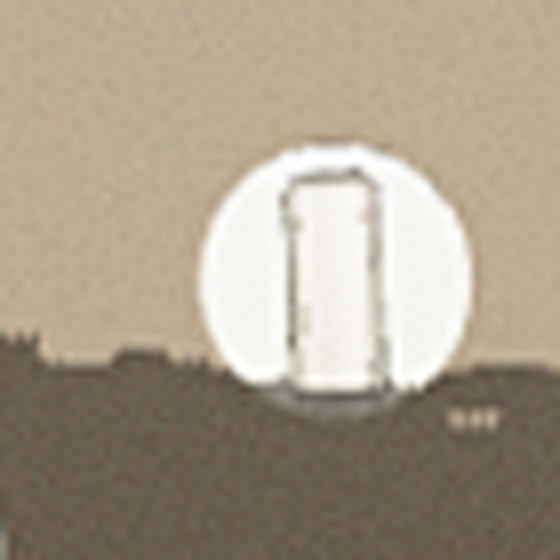

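Run:
```python
from h import *
import pickle
c=pickle.load(open("w2.pkl","rb"))
g=lambda a,b,z:atz(c,280+a/8,120+b/8,z)
a,b=g(332,178,.043),g(341,390,.043)
print(a,b,(a+b)/2,np.linalg.norm(a-b),np.degrees(np.arctan2(*(a-b)[[1,0]])))
print("flange",g(336,278,.029), np.linalg.norm(g(200,278,.029)-g(472,278,.029)))
```

```text
[0.49387381 0.27738587 0.043     ] [0.47373928 0.25380803 0.043     ] [0.48380655 0.26559695 0.043     ] 0.03100505565162406 49.5039916718995
flange [0.4833303  0.26540023 0.029     ] 0.041375420022650405
```

Run:
```python
from h import *
print(env.get_obs()["tool_pos"],env.get_obs()["tool_rot"],mv([.4835,.2655,.13],-41.5))
```

```text
[0.46573894 0.2394     0.21954183] [ 1.79973512e+02  9.59659508e-02 -4.29593215e+01] ([-0.0046, -0.0312, 0.0895], [0.0004, 0.0017, -0.0255])
```

Request:
{"fn": "send_rows", "kwargs": {
  "steps": [
    [[-0.001,-0.007,0.015],[0,0,-0.006],0.04],
    [[-0.002,-0.014,0.035],[0,0,-0.012],0.04],
    [[-0.003,-0.022,0.06],[0,0,-0.018],0.04],
    [[-0.004,-0.028,0.08],[0,0,-0.024],0.04],
    [[-0.0046,-0.031,0.0895],[0,0,-0.03],0.04]
  ]
}}

```text
time_s: 3.17
tool_pos: [0.4866, 0.259, 0.1276]
tool_rot: [179.8, 0.1, -41.8]
force: [-1.3, -0.0, -0.0]
grip_width: 0.0615
```

Run:
```python
from h import *
c=snap("wrist","w3.png")
c=snap("wrist")
o=env.get_obs()
print(o["tool_pos"],o["tool_rot"],o["grip_width"],mv([.4835,.2655,.032],-41.5), proj(c,[.4835,.2655,.043]))
```

```text
[0.48640625 0.25936379 0.12865206] [ 1.79804058e+02  1.17060870e-01 -4.17568169e+01] 0.05354878918288715 ([-0.0061, -0.003, 0.0967], [0.0034, 0.0021, -0.0045]) (np.float64(316.0920819801321), np.float64(197.11656461697052))
```

View pics/w3.png

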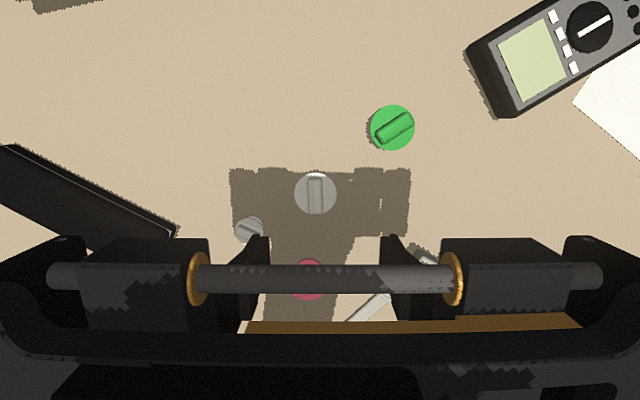

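Request:
{"fn": "send_rows", "kwargs": {
  "steps": [
    [[-0.002,-0.001,0.01],[0,0,0],0.04],
    [[-0.004,-0.002,0.025],[0,0,0],0.04],
    [[-0.004,-0.002,0.035],[0,0,0],0.04],
    [[-0.004,-0.002,0.04],[0,0,0],0.04],
    [[-0.004,-0.002,0.04],[0,0,0],0.04]
  ]
}}

```text
time_s: 3.68
tool_pos: [0.4851, 0.2638, 0.0897]
tool_rot: [179.9, 0.0, -41.8]
force: [-1.1, 0.1, 0.3]
grip_width: 0.0405
```

Run:
```python
from h import *
c=snap("wrist","w4.png",(200,120,440,300),3)
for i in range(3):
  c=snap("wrist")
  o=env.get_obs()
  print(o["tool_pos"],o["tool_rot"],o["grip_width"],mv([.4835,.2655,.032],-41.5), proj(c,[.4835,.2655,.043]),c["position"],c["rotation"])
import pickle; pickle.dump(c,open("w4.pkl","wb"))
c=snap("wrist","w4.png",(200,120,440,300),3)
```

```text
[0.4859863  0.26449898 0.09104969] [-1.79968873e+02 -2.80690359e-02 -4.17603300e+01] 0.04024956819523646 ([-0.0026, 0.0009, 0.059], [-0.0005, -0.0005, -0.0045]) (np.float64(319.2977716196989), np.float64(212.60801131088795)) [0.5340107  0.31640124 0.28195227] [-1.52696046e+01 -2.72032379e-02 -4.17661389e+01]
[0.48617101 0.26467488 0.09130108] [-1.79939222e+02 -4.12124546e-02 -4.17580175e+01] 0.04015024533214627 ([-0.0026, 0.0012, 0.0593], [-0.0011, -0.0007, -0.0045]) (np.float64(319.2020498023439), np.float64(213.03489479824233)) [0.53420382 0.31661567 0.28253132] [-15.2165467   -0.0472362  -41.76511521]
[0.4861978  0.26475931 0.09138509] [-1.79929838e+02 -4.69239717e-02 -4.17545885e+01] 0.03989118804960024 ([-0.0026, 0.0013, 0.0594], [-0.0012, -0.0008, -0.0044]) (np.float64(319.16254848468895), np.float64(213.2765444795822)) [0.5342949  0.31674452 0.2828322 ] [-15.18677489  -0.05974197 -41.7633666 ]
```

View pics/w4.png

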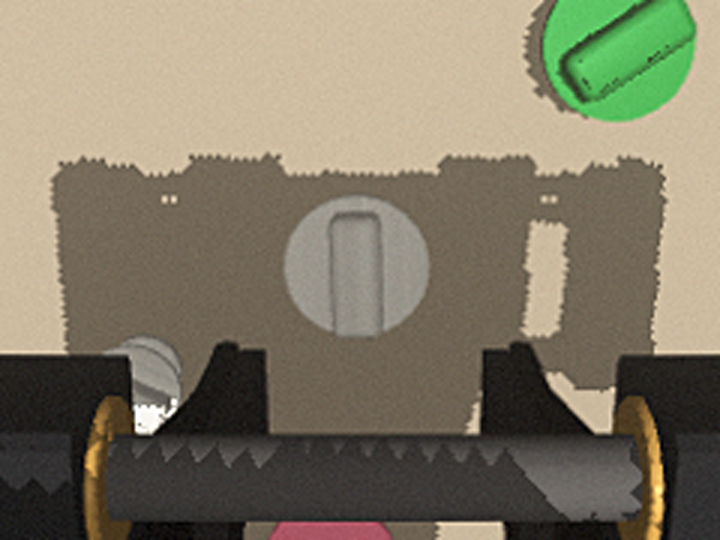

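Request:
{"fn": "send_rows", "kwargs": {
  "steps": [
    [[-0.0026,0.0008,0.01],[0,0,0],0.036],
    [[-0.0026,0.0008,0.025],[0,0,0],0.036],
    [[-0.0026,0.0008,0.042],[0,0,0],0.036],
    [[-0.0026,0.0008,0.053],[0,0,0],0.036],
    [[-0.0026,0.0008,0.058],[0,0,0],0.036]
  ]
}}

```text
time_s: 4.35
tool_pos: [0.4817, 0.265, 0.0304]
tool_rot: [179.8, 0.1, -41.7]
force: [-1.0, 0.1, -0.5]
grip_width: 0.0357
```

Request:
{"fn": "send_rows", "kwargs": {
  "steps": [
    [[0,0,0],[0,0,0],0.028],
    [[0,0,0],[0,0,0],0.024],
    [[0,0,0],[0,0,0],0.02],
    [[0,0,0],[0,0,0],0.01],
    [[0,0,0],[0,0,0],0.0]
  ],
  "grip_force": 20
}}

```text
time_s: 4.77
tool_pos: [0.4837, 0.266, 0.0333]
tool_rot: [-179.9, -0.0, -41.7]
force: [0.2, -0.1, 0.7]
grip_width: 0.0139
```

Run:
```python
from h import *
o=env.get_obs()
print(o["tool_pos"],o["tool_rot"],o["grip_width"],o["force"])
snap("wrist","w5.png",(200,120,440,300),3)
```

```text
[0.48366227 0.26595981 0.03326104] [-1.79935028e+02 -4.23147550e-02 -4.17458946e+01] 0.01394043506962261 [ 0.2038513  -0.07187769  0.70756955]
```

View pics/w5.png

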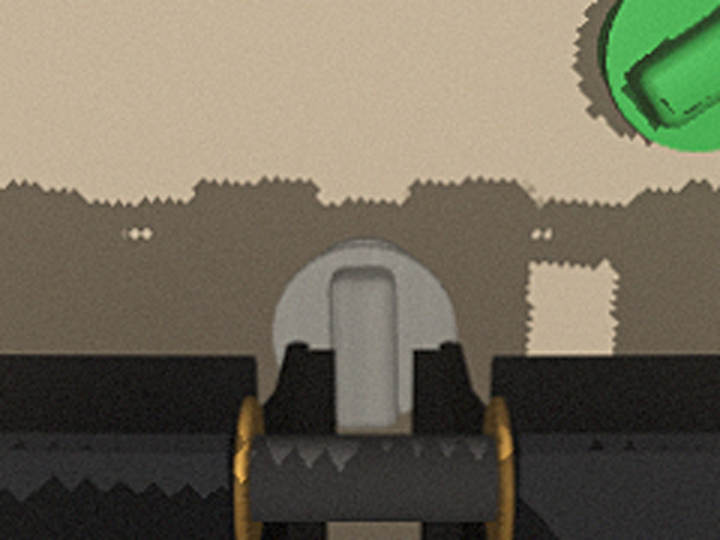

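Request:
{"fn": "send_rows", "kwargs": {
  "steps": [
    [[0,0,0],[0,0,0],0.0],
    [[0,0,-0.015],[0,0,0],0.0],
    [[0,0,-0.045],[0,0,0],0.0],
    [[0,0,-0.08],[0,0,0],0.0],
    [[0,0,-0.11],[0,0,0],0.0]
  ],
  "grip_force": 45
}}

```text
time_s: 5.23
tool_pos: [0.483, 0.2659, 0.1443]
tool_rot: [-180.0, -0.0, -41.7]
force: [1.2, 0.9, 0.4]
grip_width: 0.0005
```

Run:
```python
from h import *
o=env.get_obs()
print(o["tool_pos"],o["tool_rot"],o["grip_width"],o["force"])
f,fy=o["tool_pos"],-41.7
for t,y in [([.485,.18,.23],-55),([.49,.022,.23],-72.1)]:
    print(t,mv(t,y,f,fy)); f,fy=t,y
```

```text
[0.48296602 0.26591265 0.14430665] [-1.79980000e+02 -2.05894217e-03 -4.17177654e+01] 0.000512618644635755 [1.19268524 0.93240139 0.44005784]
[0.485, 0.18, 0.23] ([0.0587, 0.0628, -0.0857], [0.0, -0.0, 0.2321])
[0.49, 0.022, 0.23] ([0.1323, 0.0865, 0.0], [0.0, -0.0, 0.2985])
```

The grip closed to nothing, so the plug slipped out. I'll look.

Run:
```python
from h import *
import pickle
snap("wrist","w6.png")
c=snap("scene","s6.png",(380,230,520,370),4);pickle.dump(c,open("s6.pkl","wb"))
```

```text
(no output)
```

View pics/w6.png

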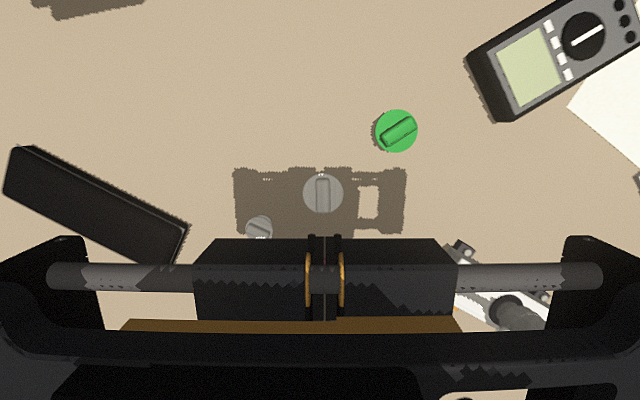

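View pics/s6.png

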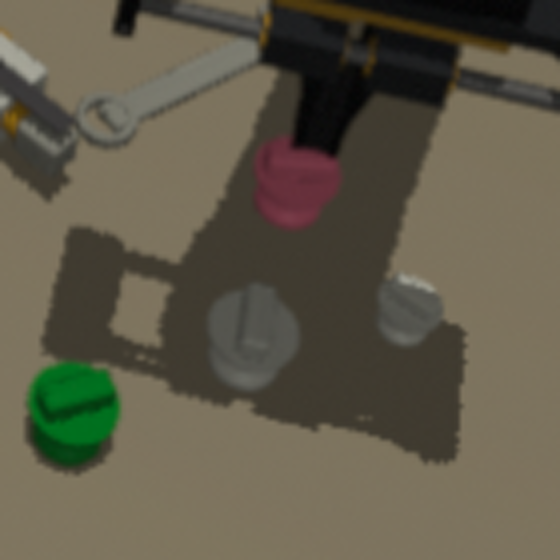

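The plug still stands upright at (322,193), so I lifted before the fingers had gripped. I'll re-measure and retry.

Run:
```python
from h import *
import pickle
snap("wrist")
c=snap("wrist","w7.png",(280,150,360,240),8);pickle.dump(c,open("w7.pkl","wb"))
o=env.get_obs();print(o["tool_pos"],o["tool_rot"],o["grip_width"],c["position"],c["rotation"], proj(c,[.4835,.2655,.043]))
```

```text
[0.483657   0.2658201  0.14333786] [-1.79916698e+02 -8.32216708e-02 -4.17527076e+01] 0.0007910456310780245 [0.53220215 0.31861058 0.33720088] [-14.96294196  -0.19156645 -41.75456382] (np.float64(322.14860894427284), np.float64(198.37437216613895))
```

View pics/w7.png

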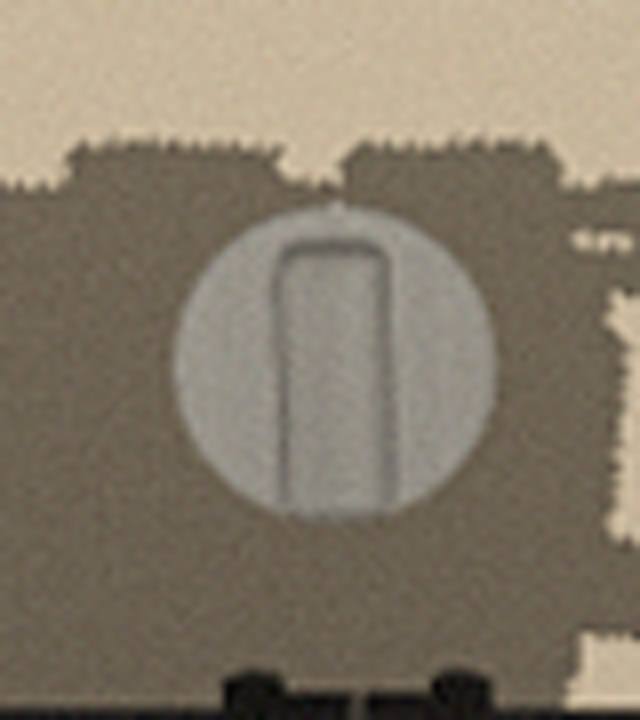

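Request:
{"fn": "send_rows", "kwargs": {
  "steps": [
    [[-0.001,0,0.02],[0,0,0],0.036],
    [[-0.001,0,0.05],[0,0,0],0.036],
    [[-0.001,0,0.075],[0,0,0],0.036],
    [[-0.001,0,0.075],[0,0,0],0.036],
    [[-0.001,0,0.075],[0,0,0],0.036]
  ]
}}

```text
time_s: 5.85
tool_pos: [0.4803, 0.2654, 0.0654]
tool_rot: [179.7, 0.2, -41.7]
force: [0.6, -0.2, 0.1]
grip_width: 0.0262
```

Request:
{"fn": "send_rows", "kwargs": {
  "steps": [
    [[0,0,0.01],[0,0,0],0.036],
    [[0,0,0.025],[0,0,0],0.036],
    [[0,0,0.033],[0,0,0],0.034],
    [[0,0,0.0365],[0,0,0],0.03],
    [[0,0,0.0365],[0,0,0],0.025]
  ]
}}

```text
time_s: 6.27
tool_pos: [0.4821, 0.2663, 0.0307]
tool_rot: [180.0, 0.0, -41.7]
force: [0.7, 1.0, 0.3]
grip_width: 0.0288
```

Request:
{"fn": "send_rows", "kwargs": {
  "steps": [
    [[0,0,0],[0,0,0],0.0],
    [[0,0,0],[0,0,0],0.0],
    [[0,0,0],[0,0,0],0.0],
    [[0,0,0],[0,0,0],0.0],
    [[0,0,0],[0,0,0],0.0]
  ],
  "grip_force": 45
}}

```text
time_s: 6.68
tool_pos: [0.4826, 0.2665, 0.0314]
tool_rot: [-180.0, -0.0, -41.7]
force: [-0.2, -0.7, 0.3]
grip_width: 0.0026
```

Request:
{"fn": "send_rows", "kwargs": {
  "steps": [
    [[0,0,0],[0,0,0],0.0],
    [[0,0,0],[0,0,0],0.0],
    [[0,0,-0.002],[0,0,0],0.0],
    [[0,0,-0.006],[0,0,0],0.0],
    [[0,0,-0.012],[0,0,0],0.0]
  ],
  "grip_force": 45
}}

```text
time_s: 7.1
tool_pos: [0.482, 0.2662, 0.043]
tool_rot: [180.0, 0.0, -41.7]
force: [0.4, -0.8, 0.9]
grip_width: 0.0008
```

Run:
```python
from h import *
snap("wrist","w8.png",(200,120,440,300),3)
```

```text
(no output)
```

View pics/w8.png

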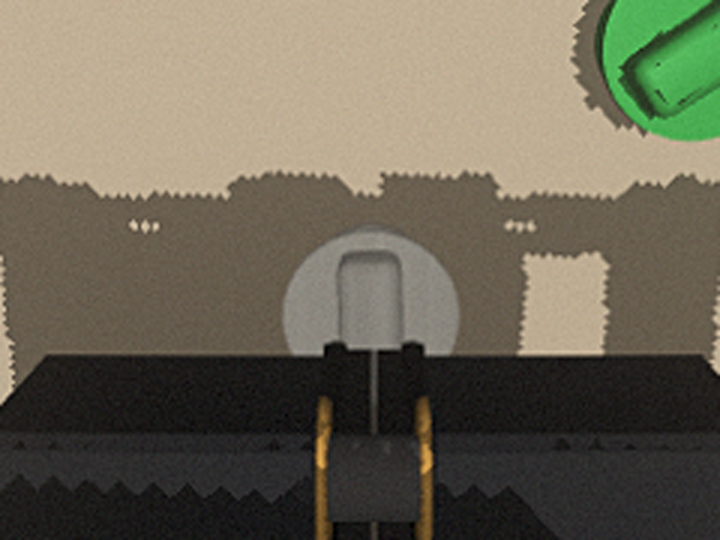

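Run:
```python
from h import *
import pickle
c=snap("wrist");o=env.get_obs();print(o["tool_pos"],o["grip_width"],c["position"],c["rotation"])
R=Ro.from_euler("xyz",o["tool_rot"],degrees=True)
for off in [(0,0,0),(0,-.0095,0),(0,.0095,0),(0,-.0095,-.03),(0,-.0095,-.06)]:
    print(off,proj(c,o["tool_pos"]+R.apply(off)))
for P in [(.4835,.2655,.043)]: print(proj(c,P))
T=snap("top","t8.png");S=snap("scene","s8.png",(340,200,560,365),3)
```

```text
[0.48321945 0.26694735 0.04434678] 0.0005771996724397661 [0.53107543 0.31889845 0.23617207] [-15.1645378   -0.05971803 -41.73796166]
(0, 0, 0) (np.float64(322.1257477006789), np.float64(232.4507027689436))
(0, -0.0095, 0) (np.float64(322.1005325968217), np.float64(218.59295380080093))
(0, 0.0095, 0) (np.float64(322.15080747125694), np.float64(245.95241187765083))
(0, -0.0095, -0.03) (np.float64(321.7595646687757), np.float64(235.19558230532226))
(0, -0.0095, -0.06) (np.float64(321.283066870966), np.float64(258.44898775009483))
(np.float64(323.9210719127858), np.float64(233.01844551081558))
```

View pics/s8.png

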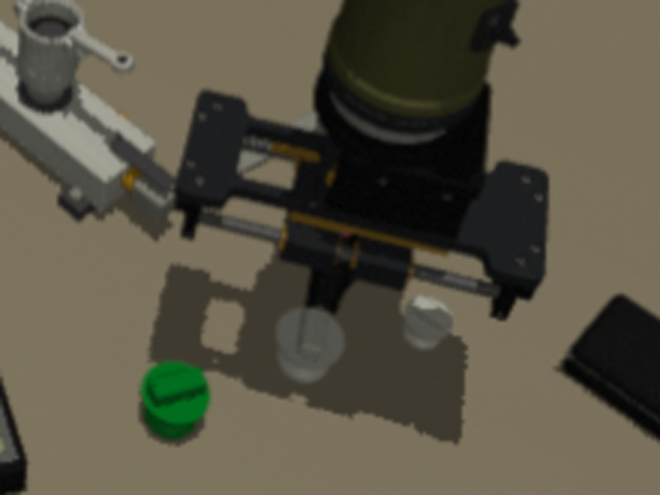

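View pics/t8.png

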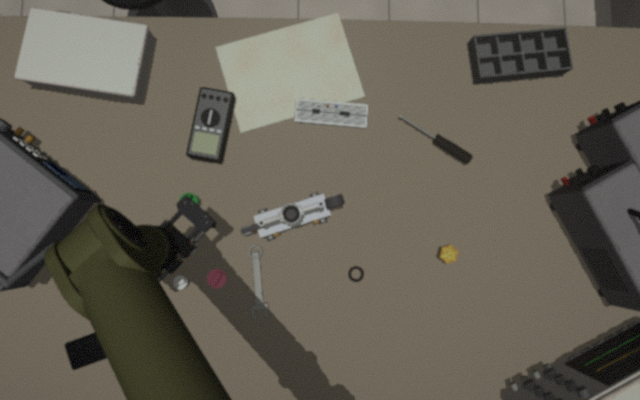

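Run:
```python
from h import *
S=snap("scene","s9.png",(415,280,475,340),10);o=env.get_obs();p=o["tool_pos"];W=snap("wrist","w9.png",(290,190,360,300),7)
for dz in(0,.01,.02,.03): print(dz,(np.array(proj(S,p+[0,0,dz]))-[415,280])*10,(np.array(proj(W,p+[0,0,dz]))-[290,190])*7)
for P in [(.4835,.2655,.043),(.4835,.2655,.0)]: print((np.array(proj(S,P))-[415,280])*10)
```

```text
0 [287.20979475 267.85699895] [223.68438076 299.96187628]
0.01 [297.6802352  237.59561273] [222.99376068 339.24382092]
0.02 [308.31762827 206.86242854] [222.23191031 382.6092852 ]
0.03 [319.12607439 175.64610953] [221.3873473  430.72231386]
[279.52893879 266.61566111]
[236.57903583 391.61255997]
```

View pics/s9.png

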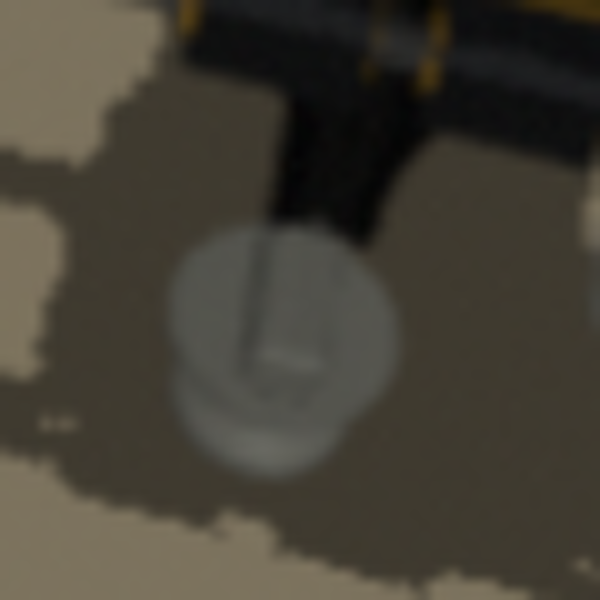

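View pics/w9.png

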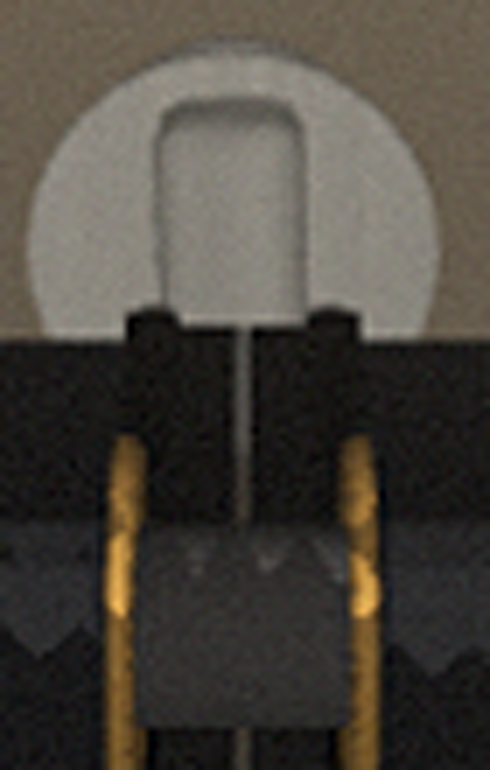

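The fingertips appear roughly 25 mm higher in both pictures than the reported TCP. I'll open, go lower in careful steps and watch the force.

Request:
{"fn": "send_rows", "kwargs": {
  "steps": [
    [[0.001,0,0],[0,0,0],0.036],
    [[0.001,0,0],[0,0,0],0.036],
    [[0.001,0,0],[0,0,0],0.036],
    [[0.001,0,0.005],[0,0,0],0.036],
    [[0.001,0,0.01],[0,0,0],0.036]
  ]
}}

```text
time_s: 7.82
tool_pos: [0.4833, 0.2658, 0.0328]
tool_rot: [-180.0, -0.0, -41.7]
force: [0.5, 0.3, -0.9]
grip_width: 0.0259
```

Request:
{"fn": "send_rows", "kwargs": {
  "steps": [
    [[0,0,0.002],[0,0,0],0.036],
    [[0,0,0.004],[0,0,0],0.036],
    [[0,0,0.0055],[0,0,0],0.036],
    [[0,0,0.006],[0,0,0],0.036],
    [[0,0,0.006],[0,0,0],0.036]
  ]
}}

```text
time_s: 8.23
tool_pos: [0.483, 0.2657, 0.0269]
tool_rot: [180.0, 0.0, -41.7]
force: [-0.1, -0.3, -0.5]
grip_width: 0.0357
```

Run:
```python
from h import *
S=snap("scene","s10.png",(415,280,475,340),10);o=env.get_obs();print(o["tool_pos"],o["force"],o["grip_width"])
```

```text
[0.48312741 0.26575847 0.02703347] [-0.28666686  0.65241969 -0.17227092] 0.035594724540359626
```

View pics/s10.png

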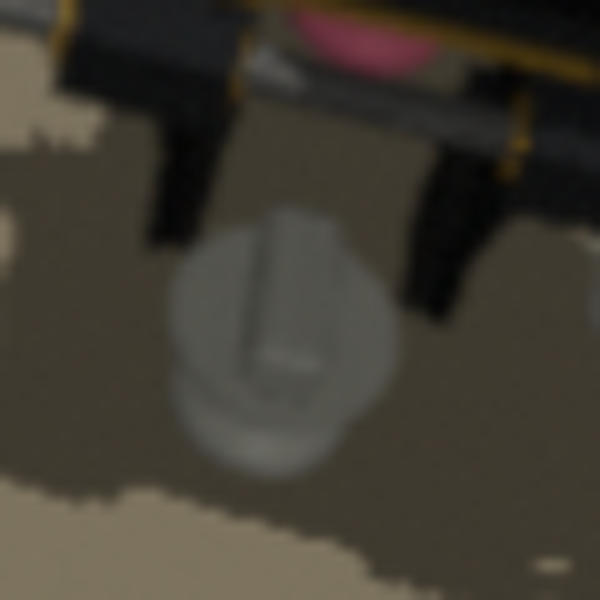

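Request:
{"fn": "send_rows", "kwargs": {
  "steps": [
    [[0,0,0.003],[0,0,0],0.036],
    [[0,0,0.006],[0,0,0],0.036],
    [[0,0,0.009],[0,0,0],0.036],
    [[0,0,0.0115],[0,0,0],0.036],
    [[0,0,0.0125],[0,0,0],0.036]
  ]
}}

```text
time_s: 8.7
tool_pos: [0.4827, 0.2655, 0.0139]
tool_rot: [179.9, 0.0, -41.7]
force: [-0.4, -1.2, 0.6]
grip_width: 0.0359
```

Run:
```python
from h import *
S=snap("scene","s11.png",(415,280,475,340),10);o=env.get_obs();print(o["tool_pos"],o["force"],o["grip_width"])
```

```text
[0.48268202 0.26548105 0.0138766 ] [-0.67745004 -0.50662306 -0.12676175] 0.03598802623018931
```

View pics/s11.png

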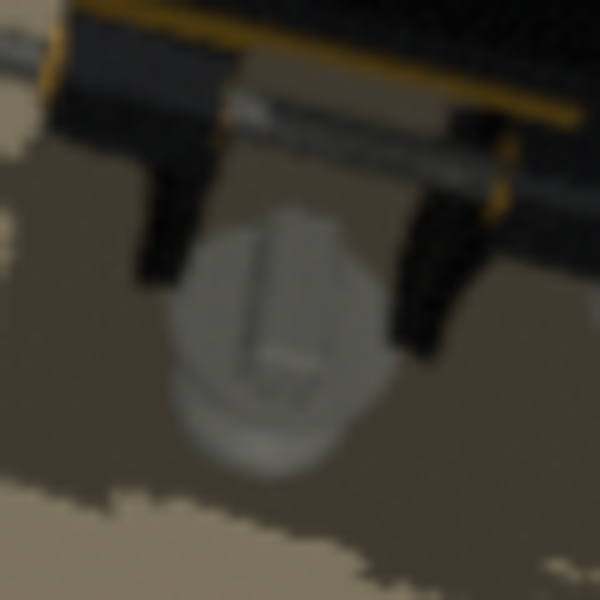

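Request:
{"fn": "send_rows", "kwargs": {
  "steps": [
    [[0,0,0.002],[0,0,0],0.036],
    [[0,0,0.004],[0,0,0],0.036],
    [[0,0,0.006],[0,0,0],0.036],
    [[0,0,0.0075],[0,0,0],0.036],
    [[0,0,0.0075],[0,0,0],0.036]
  ]
}}

```text
time_s: 9.17
tool_pos: [0.4828, 0.2656, 0.0066]
tool_rot: [180.0, 0.0, -41.7]
force: [-0.2, -0.3, 0.5]
grip_width: 0.0359
```

Request:
{"fn": "send_rows", "kwargs": {
  "steps": [
    [[0,0,0.001],[0,0,0],0.036],
    [[0,0,0.0015],[0,0,0],0.036],
    [[0,0,0.002],[0,0,0],0.036],
    [[0,0,0.002],[0,0,0],0.03],
    [[0,0,0.002],[0,0,0],0.025]
  ]
}}

```text
time_s: 9.58
tool_pos: [0.4831, 0.2657, 0.005]
tool_rot: [-180.0, -0.0, -41.7]
force: [-0.1, 0.5, 0.1]
grip_width: 0.0297
```

Request:
{"fn": "send_rows", "kwargs": {
  "steps": [
    [[0,0,0],[0,0,0],0.02],
    [[0,0,0],[0,0,0],0.012],
    [[0,0,0],[0,0,0],0.005],
    [[0,0,0],[0,0,0],0.0],
    [[0,0,0],[0,0,0],0.0]
  ],
  "grip_force": 40
}}

```text
time_s: 10.0
tool_pos: [0.483, 0.2658, 0.005]
tool_rot: [-180.0, 0.0, -41.7]
force: [-0.3, 0.2, -0.1]
grip_width: 0.0134
```

Request:
{"fn": "send_rows", "kwargs": {
  "steps": [
    [[0,0,0],[0,0,0],0.0],
    [[0,0,0],[0,0,0],0.0],
    [[0,0,-0.002],[0,0,0],0.0],
    [[0,0,-0.006],[0,0,0],0.0],
    [[0,0,-0.012],[0,0,0],0.0]
  ]
}}

```text
time_s: 10.42
tool_pos: [0.4826, 0.2652, 0.0168]
tool_rot: [179.9, 0.0, -41.7]
force: [1.0, -0.4, -0.7]
grip_width: 0.0133
```

Run:
```python
from h import *
S=snap("scene","s12.png",(415,280,475,340),10);o=env.get_obs();print(o["tool_pos"],o["force"],o["grip_width"])
snap("wrist","w12.png",(290,190,360,300),7)
```

```text
[0.48365703 0.26592303 0.01839553] [ 0.26367468  0.00572244 -1.23649372] 0.01346045040991383
```

View pics/s12.png

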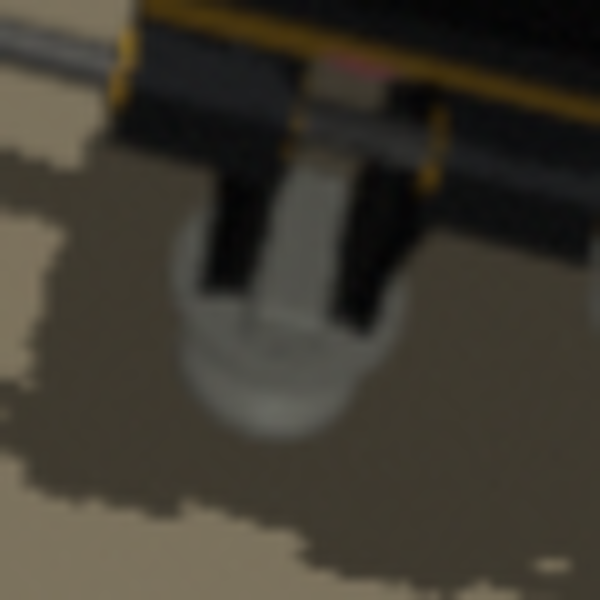

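View pics/w12.png

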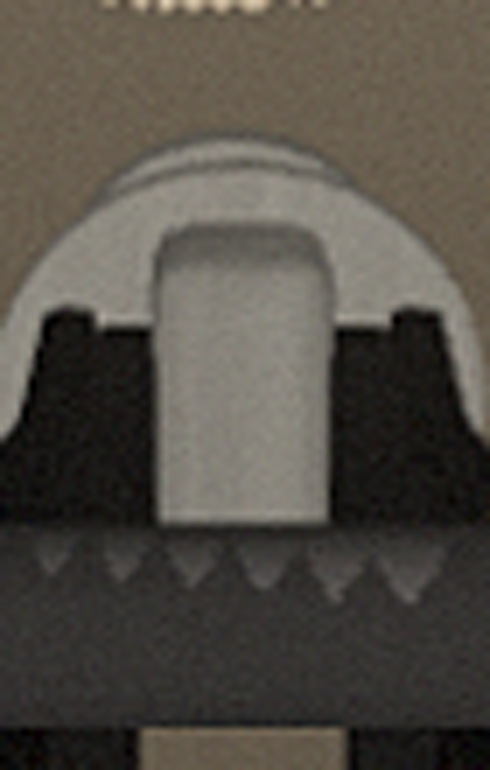

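Now it is held (13.4 mm on the bar, lifted 12 mm). The true tips are about 27 mm above the reported TCP, and the held plug's underside is at tool z - 5 mm. Next I carry it to a viewing pose beside the coupler.

Run:
```python
from h import *
f,fy=[.483,.2657,.017],-41.7
for t,y in [([.483,.2657,.19],-41.7),([.485,.13,.20],-57),([.478,.018,.19],-72.1)]:
    print(t,mv(t,y,f,fy)); f,fy=t,y
```

```text
[0.483, 0.2657, 0.19] ([0.0, 0.0, -0.173], [0.0, 0.0, 0.0])
[0.485, 0.13, 0.2] ([0.0918, 0.1, -0.01], [0.0, -0.0, 0.267])
[0.478, 0.018, 0.19] ([0.0901, 0.0669, 0.01], [0.0, -0.0, 0.2635])
```

Request:
{"fn": "send_rows", "kwargs": {
  "steps": [
    [[0,0,-0.02],[0,0,0],0.0],
    [[0,0,-0.055],[0,0,0],0.0],
    [[0,0,-0.095],[0,0,0],0.0],
    [[0,0,-0.135],[0,0,0],0.0],
    [[0,0,-0.173],[0,0,0],0.0]
  ]
}}

```text
time_s: 10.93
tool_pos: [0.4828, 0.2658, 0.1922]
tool_rot: [-180.0, -0.0, -41.7]
force: [0.9, 0.4, -0.2]
grip_width: 0.0135
```

Request:
{"fn": "send_rows", "kwargs": {
  "steps": [
    [[0.012,0.013,-0.002],[0,0,0.04],0.0],
    [[0.03,0.033,-0.004],[0,0,0.09],0.0],
    [[0.05,0.055,-0.006],[0,0,0.15],0.0],
    [[0.072,0.078,-0.008],[0,0,0.21],0.0],
    [[0.092,0.1,-0.01],[0,0,0.267],0.0]
  ]
}}

```text
time_s: 11.35
tool_pos: [0.485, 0.1282, 0.2003]
tool_rot: [-180.0, -0.1, -57.2]
force: [1.1, -0.3, -2.9]
grip_width: 0.0135
```

Request:
{"fn": "send_rows", "kwargs": {
  "steps": [
    [[0.02,0.015,0.002],[0,0,0.06],0.0],
    [[0.042,0.031,0.004],[0,0,0.12],0.0],
    [[0.064,0.048,0.007],[0,0,0.18],0.0],
    [[0.082,0.061,0.009],[0,0,0.235],0.0],
    [[0.09,0.067,0.01],[0,0,0.2635],0.0]
  ]
}}

```text
time_s: 11.77
tool_pos: [0.4775, 0.014, 0.1897]
tool_rot: [179.9, -0.1, -72.6]
force: [0.1, -0.4, -0.7]
grip_width: 0.0131
```

Request:
{"fn": "send_rows", "kwargs": {
  "steps": [
    [[0,0,0],[0,0,0],0.0],
    [[0,0,0],[0,0,0],0.0],
    [[0,0,0],[0,0,0],0.0],
    [[0,0,0],[0,0,0],0.0],
    [[0,0,0],[0,0,0],0.0]
  ]
}}

```text
time_s: 12.18
tool_pos: [0.4781, 0.0196, 0.1901]
tool_rot: [-180.0, 0.0, -72.0]
force: [0.5, -0.4, -0.7]
grip_width: 0.0135
```

Run:
```python
from h import *
import pickle
c=snap("wrist","w13.png");o=env.get_obs();print(o["tool_pos"],o["tool_rot"],o["force"],o["grip_width"],c["position"],c["rotation"])
pickle.dump(c,open("w13.pkl","wb"))
print(proj(c,[.5465,.0403,.116]))
c=snap("scene","s13.png",(240,130,440,280),4);pickle.dump(c,open("s13.pkl","wb"))
```

```text
[0.47805138 0.0192235  0.19010626] [-1.79987478e+02  7.60363973e-03 -7.19880560e+01] [-0.21631962 -0.33883894 -1.22526549] 0.013297399218502075 [0.54687364 0.04025069 0.38163052] [-1.52197445e+01 -3.75631515e-03 -7.19650565e+01]
(np.float64(323.9361067849014), np.float64(120.86962418407883))
```

View pics/w13.png

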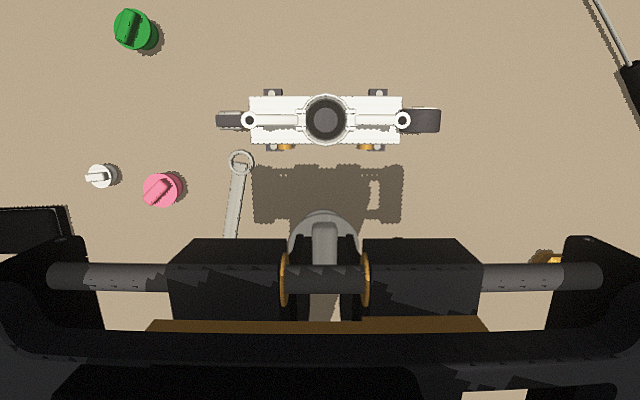

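View pics/s13.png

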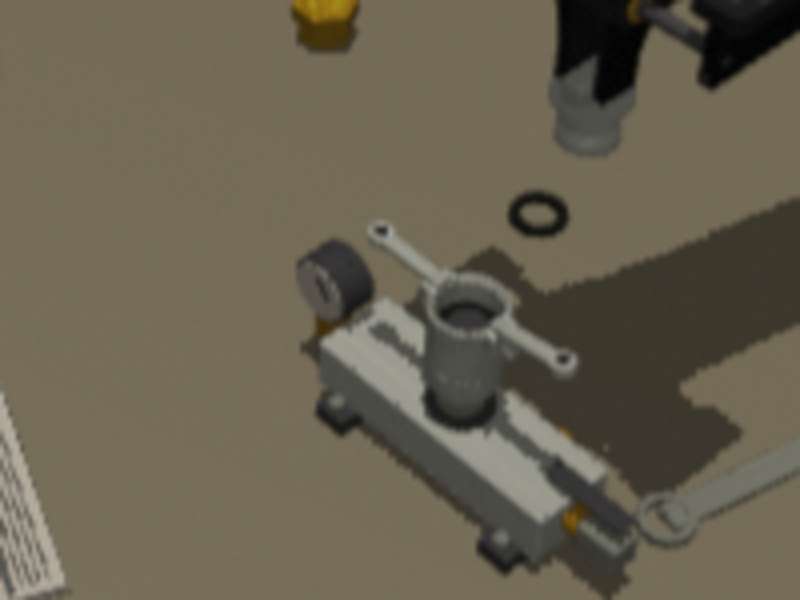

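Run:
```python
from h import *
import pickle
c=pickle.load(open("w13.pkl","rb"));im=c["pixels"][:,:,::-1]
cv2.imwrite("pics/w13a.png",cv2.resize(im[85:155,280:370],None,fx=8,fy=8,interpolation=cv2.INTER_CUBIC))
cv2.imwrite("pics/w13b.png",cv2.resize(im[200:270,270:380],None,fx=7,fy=7,interpolation=cv2.INTER_CUBIC))
```

```text
(no output)
```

View pics/w13a.png

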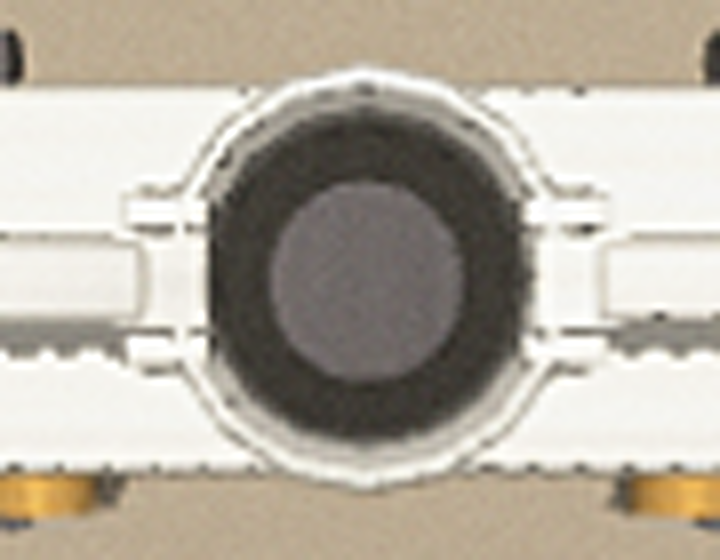

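View pics/w13b.png

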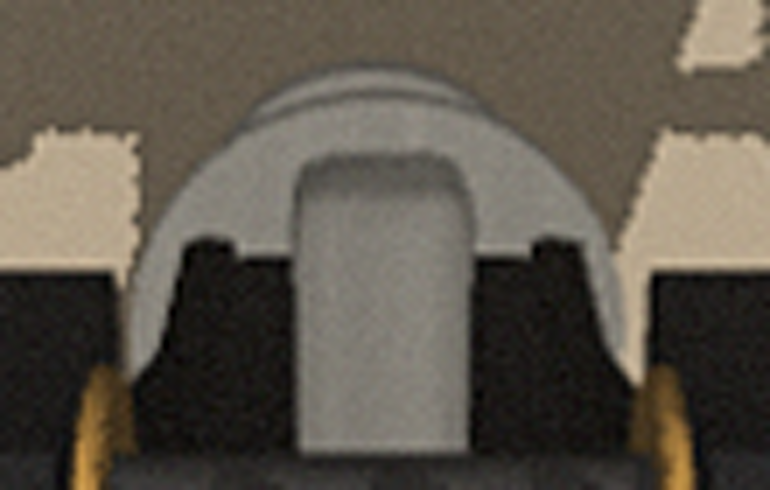

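Run:
```python
from h import *
import pickle
from scipy.optimize import least_squares
c=pickle.load(open("w13.pkl","rb"))
t=np.linspace(0,2*np.pi,721)
def circ(ctr,d):
    P=np.array([proj(c,[ctr[0]+d/2*np.cos(a),ctr[1]+d/2*np.sin(a),ctr[2]]) for a in t[::6]]); return P
def f(v):
    P=circ(v,.041); return [P[:,0].min()-288.6,P[:,0].max()-358.9,P[:,1].min()-213.1]
r=least_squares(f,[.478,.019,.21]);print("flange",r.x,f(r.x))
def g(v):
    P=circ(v,.041); return [P[:,1].min()-(85+68/8),P[:,1].max()-(85+487/8),(P[:,0].min()+P[:,0].max())/2-(280+367.5/8)]
r2=least_squares(g,[.5465,.04,.116]);print("mouth",r2.x,g(r2.x))
for z in(.107,.117,.127):
  P=circ([.5465,.0403,z],.041);print(z,P[:,1].min(),P[:,1].max(),P[:,0].min(),P[:,0].max())
o=env.get_obs();print(o["tool_pos"])
```

```text
flange [0.47907768 0.01841309 0.21280153] [np.float64(1.1368683772161603e-13), np.float64(7.389644451905042e-13), np.float64(3.126388037344441e-13)]
mouth [0.54755435 0.03894464 0.12295347] [np.float64(4.263256414560601e-14), np.float64(5.684341886080802e-14), np.float64(0.0)]
0.107 95.81320380053226 145.1004006567053 299.94094408793103 347.9438908644511
0.117 94.86755235313416 146.01557417328007 299.02775877495736 348.8426872748064
0.127 93.8464366192891 147.00127879360025 298.0429599720814 349.81196936371913
[0.47800068 0.01886366 0.19006323]
```

Run:
```python
from h import *
print(mv([.5466,.0396,.155],-72.0))
```

```text
([0.0015, -0.0716, 0.0351], [-0.0001, 0.0001, -0.0004])
```

Request:
{"fn": "send_rows", "kwargs": {
  "steps": [
    [[0,-0.015,0],[0,0,0],0.0],
    [[0.0005,-0.035,0],[0,0,0],0.0],
    [[0.001,-0.055,0.005],[0,0,0],0.0],
    [[0.0015,-0.067,0.015],[0,0,0],0.0],
    [[0.0015,-0.0716,0.025],[0,0,0],0.0]
  ]
}}

```text
time_s: 12.7
tool_pos: [0.5483, 0.0396, 0.1648]
tool_rot: [-179.9, 0.0, -72.1]
force: [0.6, -0.2, -2.2]
grip_width: 0.0134
```

Request:
{"fn": "send_rows", "kwargs": {
  "steps": [
    [[0,0,0.005],[0,0,0],0.0],
    [[0,0,0.01],[0,0,0],0.0],
    [[0,0,0.01],[0,0,0],0.0],
    [[0,0,0.01],[0,0,0],0.0],
    [[0,0,0.01],[0,0,0],0.0]
  ]
}}

```text
time_s: 13.12
tool_pos: [0.5464, 0.0381, 0.1556]
tool_rot: [-180.0, -0.1, -72.2]
force: [0.4, -0.1, -1.0]
grip_width: 0.0135
```

Run:
```python
from h import *
import pickle
o=env.get_obs();print(o["tool_pos"],o["tool_rot"],o["force"],o["grip_width"])
c=snap("scene","s14.png",(310,160,410,260),7);pickle.dump(c,open("s14.pkl","wb"))
c=snap("wrist","w14.png",(220,150,430,300),3.5);pickle.dump(c,open("w14.pkl","wb"))
```

```text
[0.54640352 0.03810481 0.1556383 ] [-1.79965842e+02 -5.15446132e-02 -7.21558786e+01] [ 0.42663767 -0.0762157  -0.96261   ] 0.013529185767315615
```

View pics/s14.png

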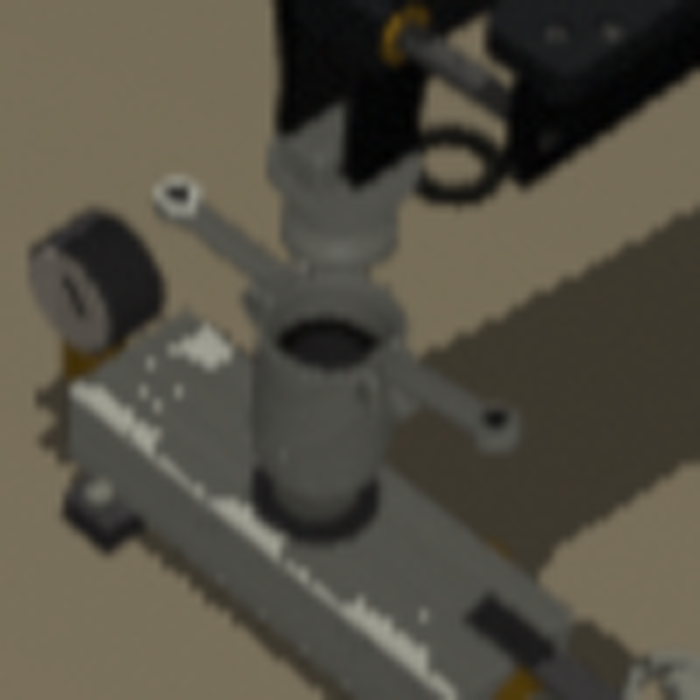

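View pics/w14.png

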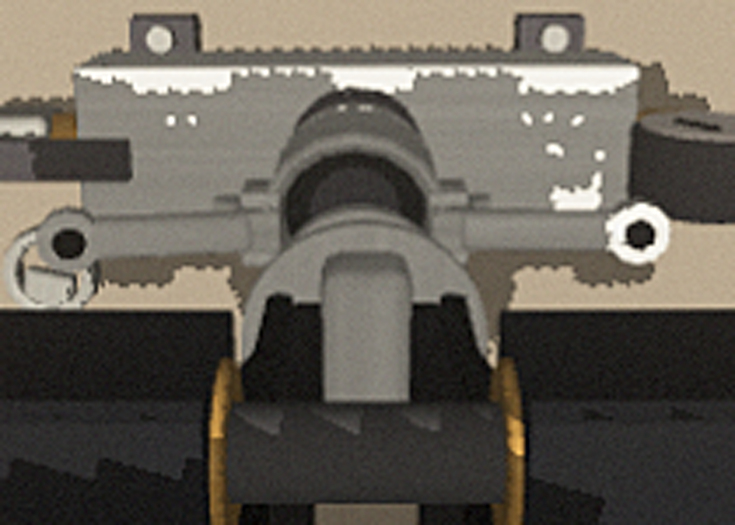

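Run:
```python
from h import *
import pickle
from scipy.optimize import least_squares
S=pickle.load(open("s14.pkl","rb"));W=pickle.load(open("w14.pkl","rb"));o=env.get_obs()
print(o["tool_pos"],W["cx"],W["cy"],S["cx"])
def sc(P): return (np.array(proj(S,P))-[310,160])*7
def ci(c,ctr,d,off,k):
    P=np.array([proj(c,[ctr[0]+d/2*np.cos(a),ctr[1]+d/2*np.sin(a),ctr[2]]) for a in np.linspace(0,6.283,181)]); return (P-off)*k
px,py,pz=o["tool_pos"]; u=pz-.005
for n,ctr,d in [("lip",(px,py,u+.003),.032),("land",(px,py,u+.02),.032),("flange",(px,py,u+.0275),.041),("mouth117",(.5465,.0396,.117),.041),("mouth123",(.5465,.0396,.123),.041)]:
    P=ci(S,ctr,d,[310,160],7);Q=ci(W,ctr,d,[220,150],3.5)
    print(n,"S",P.min(0).round(),P.max(0).round(),"W",Q.min(0).round(),Q.max(0).round())
```

```text
[0.54667926 0.03819448 0.15578077] 324.1540430511406 204.91379662670622 318.5598614653857
lip S [274. 180.] [393. 264.] W [271. 208.] [441. 368.]
land S [278. 135.] [398. 220.] W [263. 236.] [448. 408.]
flange S [263. 104.] [417. 212.] W [232. 224.] [478. 452.]
mouth117 S [254. 265.] [401. 372.] W [258. 140.] [444. 318.]
mouth123 S [255. 250.] [403. 358.] W [255. 146.] [446. 328.]
```

Request:
{"fn": "send_rows", "kwargs": {
  "steps": [
    [[-0.0006,0,0],[0,0,0],0.0],
    [[-0.0016,0,0.006],[0,0,0],0.0],
    [[-0.0016,0,0.013],[0,0,0],0.0],
    [[-0.0016,0,0.02],[0,0,0],0.0],
    [[-0.0016,0,0.025],[0,0,0],0.0]
  ]
}}

```text
time_s: 13.63
tool_pos: [0.5453, 0.0399, 0.1286]
tool_rot: [179.9, 0.0, -72.1]
force: [-0.4, 1.9, -1.4]
grip_width: 0.0139
```

Run:
```python
from h import *
c=snap("scene","s15.png",(310,160,410,260),7);c=snap("wrist","w15.png",(220,150,430,300),3.5)
o=env.get_obs();print(o["tool_pos"],o["tool_rot"],o["force"],o["grip_width"])
```

```text
[0.54489882 0.03979104 0.12835058] [ 1.79842658e+02  5.14727406e-02 -7.21306115e+01] [ 0.22279592 -0.97150547 -0.44466238] 0.013724258602716989
```

View pics/s15.png

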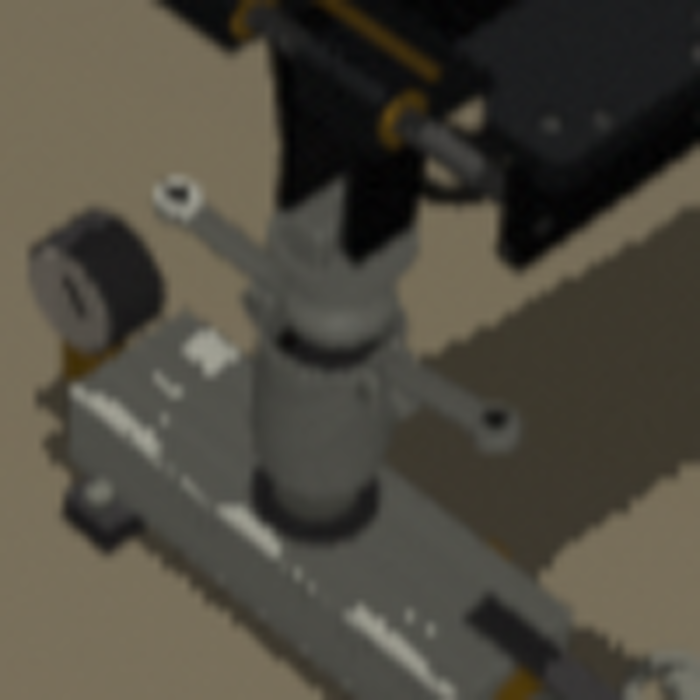

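View pics/w15.png

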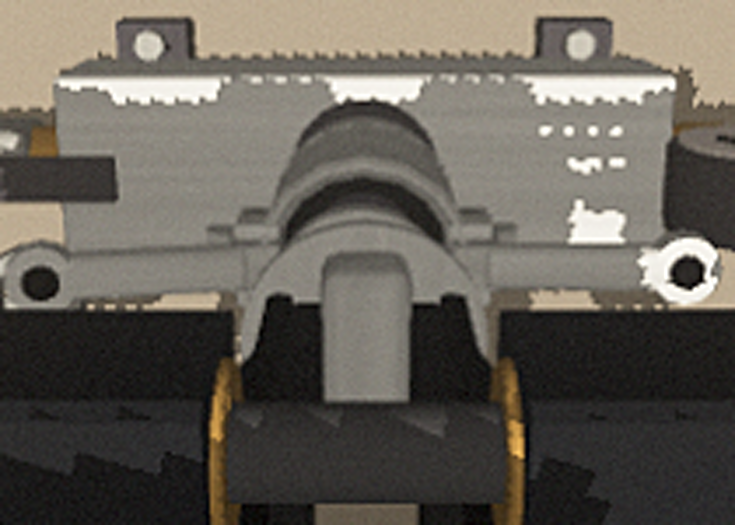

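Request:
{"fn": "send_rows", "kwargs": {
  "steps": [
    [[0,0,0],[0,0,0],0.0],
    [[0,0,0],[0,0,0],0.0],
    [[0,0,0],[0,0,0],0.0],
    [[0,0,0],[0,0,0],0.0],
    [[0,0,0],[0,0,0],0.0]
  ]
}}

```text
time_s: 14.15
tool_pos: [0.5462, 0.0399, 0.1303]
tool_rot: [-180.0, -0.0, -72.1]
force: [-0.1, -0.2, -1.1]
grip_width: 0.0134
```

Run:
```python
from h import *
c=snap("scene","s16.png",(340,180,380,220),16)
o=env.get_obs();print(o["tool_pos"],o["tool_rot"],o["force"],o["grip_width"])
S=c
px,py,pz=o["tool_pos"]; u=pz-.005
for n,ctr,d in [("lip",(px,py,u+.004),.032),("flange",(px,py,u+.0275),.041),("mouth117",(.5465,.0396,.117),.041),("bore117",(.5465,.0396,.117),.034)]:
    P=(np.array([proj(S,[ctr[0]+d/2*np.cos(a),ctr[1]+d/2*np.sin(a),ctr[2]]) for a in np.linspace(0,6.283,181)])-[340,180])*16
    print(n,P.min(0).round(),P.max(0).round())
```

```text
[0.54617493 0.03993685 0.13024444] [-1.79980787e+02 -1.41868163e-02 -7.21366045e+01] [ 0.16695751 -0.57551815 -1.1377714 ] 0.013023581356101705
lip [146. 243.] [412. 435.]
flange [119.  79.] [466. 327.]
mouth117 [100. 285.] [437. 531.]
bore117 [129. 305.] [409. 510.]
```

View pics/s16.png

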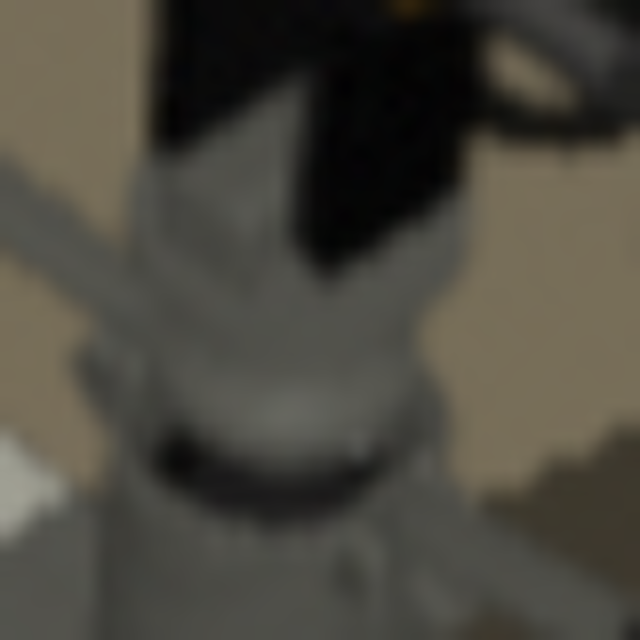

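Lip and mouth line up within about 1 mm in both views. I'll descend by feel.

Request:
{"fn": "send_rows", "kwargs": {
  "steps": [
    [[0,0,0.002],[0,0,0],0.0],
    [[0,0,0.004],[0,0,0],0.0],
    [[0,0,0.006],[0,0,0],0.0],
    [[0,0,0.008],[0,0,0],0.0],
    [[0,0,0.009],[0,0,0],0.0]
  ]
}}

```text
time_s: 14.62
tool_pos: [0.5457, 0.0399, 0.1205]
tool_rot: [180.0, 0.0, -72.1]
force: [0.0, 1.2, -0.9]
grip_width: 0.0134
```

Request:
{"fn": "send_rows", "kwargs": {
  "steps": [
    [[0,0,0.001],[0,0,0],0.0],
    [[0,0,0.002],[0,0,0],0.0],
    [[0,0,0.003],[0,0,0],0.0],
    [[0,0,0.003],[0,0,0],0.0],
    [[0,0,0.003],[0,0,0],0.0]
  ]
}}

```text
time_s: 15.03
tool_pos: [0.5461, 0.04, 0.118]
tool_rot: [-180.0, -0.0, -72.1]
force: [0.3, -0.1, -1.9]
grip_width: 0.0136
```

Request:
{"fn": "send_rows", "kwargs": {
  "steps": [
    [[0,0,0.001],[0,0,0],0.0],
    [[0,0,0.002],[0,0,0],0.0],
    [[0,0,0.003],[0,0,0],0.0],
    [[0,0,0.004],[0,0,0],0.0],
    [[0,0,0.004],[0,0,0],0.0]
  ]
}}

```text
time_s: 15.45
tool_pos: [0.5459, 0.0399, 0.1138]
tool_rot: [180.0, 0.0, -72.1]
force: [0.2, -0.2, -2.6]
grip_width: 0.0133
```

Request:
{"fn": "send_rows", "kwargs": {
  "steps": [
    [[0,0,0.001],[0,0,0],0.0],
    [[0,0,0.002],[0,0,0],0.0],
    [[0,0,0.003],[0,0,0],0.0],
    [[0,0,0.003],[0,0,0],0.0],
    [[0,0,0.003],[0,0,0],0.0]
  ]
}}

```text
time_s: 15.87
tool_pos: [0.546, 0.0399, 0.1109]
tool_rot: [180.0, 0.0, -72.1]
force: [0.1, -0.1, -1.7]
grip_width: 0.0131
```

Run:
```python
from h import *
c=snap("scene","s17.png",(310,160,410,260),7)
o=env.get_obs();print(o["tool_pos"],o["tool_rot"],o["force"],o["grip_width"],o["wrist_torque"])
```

```text
[0.54603237 0.03994603 0.11102533] [ 1.79997609e+02 -3.68816494e-03 -7.21360497e+01] [ 0.17903164 -0.11236125 -0.8858606 ] 0.013609658328877634 [ 0.00709146 -0.0039      0.02843121]
```

View pics/s17.png

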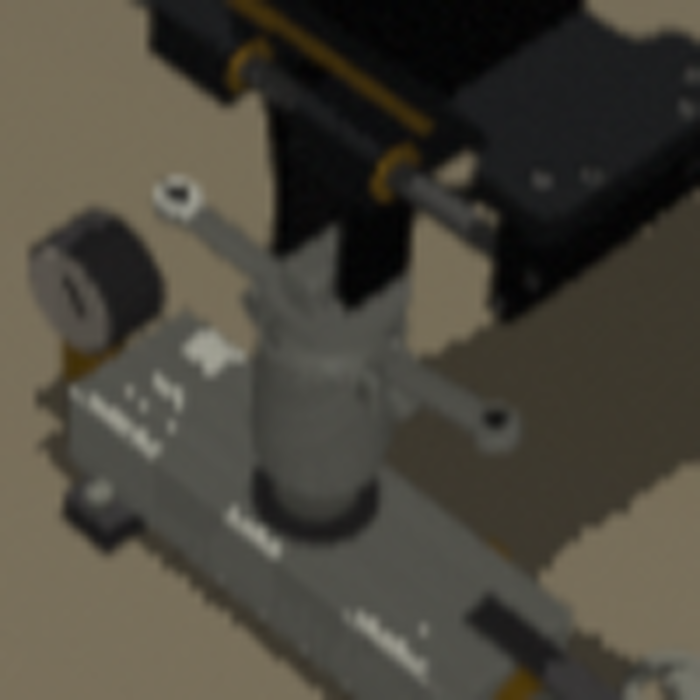

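Request:
{"fn": "send_rows", "kwargs": {
  "steps": [
    [[0,0,0.001],[0,0,0],0.0],
    [[0,0,0.002],[0,0,0],0.0],
    [[0,0,0.003],[0,0,0],0.0],
    [[0,0,0.003],[0,0,0],0.0],
    [[0,0,0.003],[0,0,0],0.0]
  ]
}}

```text
time_s: 16.33
tool_pos: [0.5463, 0.0401, 0.1087]
tool_rot: [-180.0, -0.0, -72.1]
force: [-1.0, -0.1, 3.9]
grip_width: 0.0137
```

Request:
{"fn": "send_rows", "kwargs": {
  "steps": [
    [[0,0,0.001],[0,0,0],0.0],
    [[0,0,0.002],[0,0,0],0.0],
    [[0,0,0.0025],[0,0,0],0.0],
    [[0,0,0.0025],[0,0,0],0.0],
    [[0,0,0.0025],[0,0,0],0.0]
  ]
}}

```text
time_s: 16.75
tool_pos: [0.5463, 0.0402, 0.1065]
tool_rot: [-180.0, -0.0, -72.1]
force: [-2.9, 0.6, 6.4]
grip_width: 0.0136
```

Request:
{"fn": "send_rows", "kwargs": {
  "steps": [
    [[0,0,0.0007],[0,0,0],0.0],
    [[0,0,0.0014],[0,0,0],0.0],
    [[0,0,0.002],[0,0,0],0.0],
    [[0,0,0.002],[0,0,0],0.0],
    [[0,0,0.002],[0,0,0],0.0]
  ],
  "grip_force": 55
}}

```text
time_s: 17.17
tool_pos: [0.5464, 0.0402, 0.1046]
tool_rot: [-180.0, -0.0, -72.1]
force: [-1.8, -0.6, 6.8]
grip_width: 0.0132
```

Request:
{"fn": "send_rows", "kwargs": {
  "steps": [
    [[0,0,0.0007],[0,0,0],0.0],
    [[0,0,0.0014],[0,0,0],0.0],
    [[0,0,0.002],[0,0,0],0.0],
    [[0,0,0.002],[0,0,0],0.0],
    [[0,0,0.002],[0,0,0],0.0]
  ]
}}

```text
time_s: 17.58
tool_pos: [0.5464, 0.0402, 0.1026]
tool_rot: [-180.0, -0.0, -72.1]
force: [-2.0, -0.1, 6.9]
grip_width: 0.0131
```

Request:
{"fn": "send_rows", "kwargs": {
  "steps": [
    [[0,0,0.0005],[0,0,0],0.0],
    [[0,0,0.001],[0,0,0],0.0],
    [[0,0,0.001],[0,0,0],0.0],
    [[0,0,0.001],[0,0,0],0.0],
    [[0,0,0.001],[0,0,0],0.0]
  ]
}}

```text
time_s: 18.0
tool_pos: [0.5464, 0.0401, 0.1016]
tool_rot: [-180.0, -0.0, -72.1]
force: [-2.0, 0.6, 6.6]
grip_width: 0.0132
```

Request:
{"fn": "send_rows", "kwargs": {
  "steps": [
    [[0,0,0.0005],[0,0,0],0.0],
    [[0,0,0.001],[0,0,0],0.0],
    [[0,0,0.001],[0,0,0],0.0],
    [[0,0,0.001],[0,0,0],0.0],
    [[0,0,0.001],[0,0,0],0.0]
  ]
}}

```text
time_s: 18.42
tool_pos: [0.5464, 0.0401, 0.1006]
tool_rot: [-180.0, -0.0, -72.1]
force: [-2.4, 0.3, 6.6]
grip_width: 0.0134
```

Request:
{"fn": "send_rows", "kwargs": {
  "steps": [
    [[0,0,0.0005],[0,0,0],0.0],
    [[0,0,0.001],[0,0,0],0.0],
    [[0,0,0.001],[0,0,0],0.0],
    [[0,0,0.001],[0,0,0],0.0],
    [[0,0,0.001],[0,0,0],0.0]
  ]
}}

```text
time_s: 18.83
tool_pos: [0.5465, 0.0402, 0.1005]
tool_rot: [-179.9, -0.0, -72.1]
force: [-4.8, 0.6, 11.5]
grip_width: 0.0134
```

Request:
{"fn": "send_rows", "kwargs": {
  "steps": [
    [[0,0,0.0005],[0,0,0],0.0],
    [[0,0,0.001],[0,0,0],0.0],
    [[0,0,0.001],[0,0,0],0.0],
    [[0,0,0.001],[0,0,0],0.0],
    [[0,0,0.001],[0,0,0],0.0]
  ]
}}

```text
time_s: 19.25
tool_pos: [0.5466, 0.0403, 0.1004]
tool_rot: [-179.9, -0.1, -72.1]
force: [-6.4, 0.1, 16.5]
grip_width: 0.0131
```

Request:
{"fn": "send_rows", "kwargs": {
  "steps": [
    [[0,0,0.0004],[0,0,0],0.0],
    [[0,0,0.0008],[0,0,0],0.0],
    [[0,0,0.0008],[0,0,0],0.0],
    [[0,0,0.0008],[0,0,0],0.0],
    [[0,0,0.0008],[0,0,0],0.0]
  ]
}}

```text
time_s: 19.67
tool_pos: [0.5467, 0.0404, 0.1003]
tool_rot: [-179.9, -0.1, -72.1]
force: [-7.3, 0.3, 20.3]
grip_width: 0.0135
```

Run:
```python
from h import *
c=snap("scene","s18.png",(310,160,410,260),7)
c=snap("wrist","w18.png")
o=env.get_obs();print(o["tool_pos"],o["tool_rot"],o["force"],o["grip_width"],o["wrist_torque"])
```

```text
[0.54674245 0.04036387 0.10029402] [-1.79919687e+02 -8.88784574e-02 -7.21200008e+01] [-6.76370813  0.25552807 21.09054579] 0.013322774921213178 [-1.42640341e-01  1.84317557e+00  8.71733403e-04]
```

View pics/s18.png

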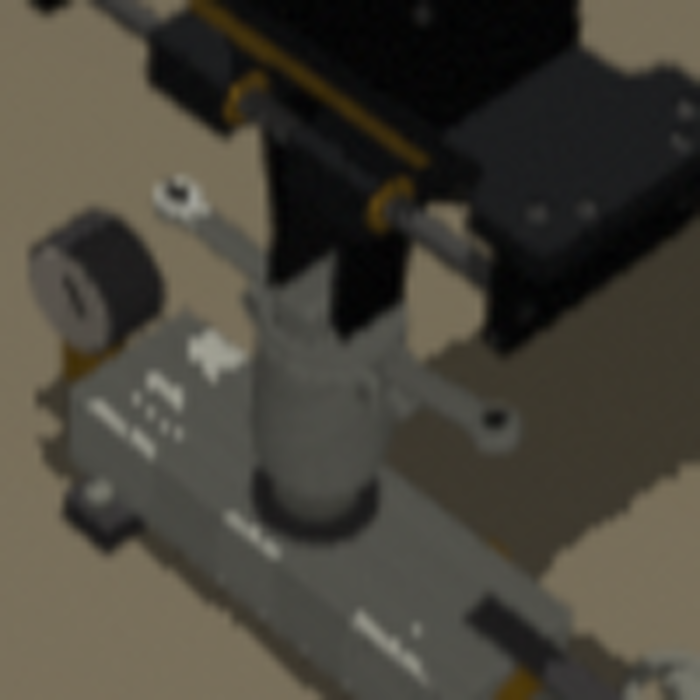

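View pics/w18.png

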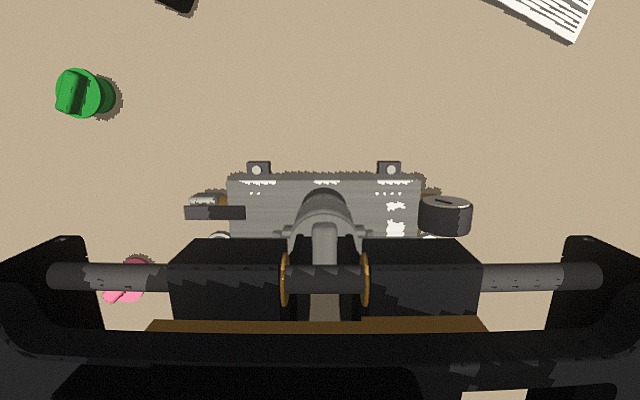

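The plug is home: firm stop at 21 N after 8 mm of seal drag. Now I ease off, release and lift.

Request:
{"fn": "send_rows", "kwargs": {
  "steps": [
    [[0,0,-0.002],[0,0,0],0.0],
    [[0,0,-0.0025],[0,0,0],0.01],
    [[0,0,-0.003],[0,0,0],0.024],
    [[0,0,-0.003],[0,0,0],0.024],
    [[0,0,-0.003],[0,0,0],0.024]
  ],
  "grip_force": 20
}}

```text
time_s: 20.18
tool_pos: [0.5457, 0.0397, 0.0991]
tool_rot: [180.0, 0.0, -72.1]
force: [0.3, 0.8, 0.4]
grip_width: 0.0223
```

Request:
{"fn": "send_rows", "kwargs": {
  "steps": [
    [[0,0,-0.003],[0,0,0],0.026],
    [[0,0,-0.01],[0,0,0],0.026],
    [[0,0,-0.02],[0,0,0],0.026],
    [[0,0,-0.035],[0,0,0],0.05],
    [[0,0,-0.045],[0,0,0],0.087]
  ]
}}

```text
time_s: 20.6
tool_pos: [0.5468, 0.0401, 0.1468]
tool_rot: [-179.9, -0.0, -72.1]
force: [-0.3, -0.0, 0.9]
grip_width: 0.0324
```

Request:
{"fn": "send_rows", "kwargs": {
  "steps": [
    [[0,0,0],[0,0,0],0.087],
    [[0,0,0],[0,0,0],0.087],
    [[0,0,0],[0,0,0],0.087],
    [[0,0,0],[0,0,0],0.087],
    [[0,0,0],[0,0,0],0.087]
  ]
}}

```text
time_s: 21.02
tool_pos: [0.5455, 0.0398, 0.144]
tool_rot: [179.9, 0.0, -72.1]
force: [0.6, -0.6, 0.4]
grip_width: 0.0646
```

Run:
```python
from h import *
import pickle
c=snap("scene","s19.png",(290,130,430,260),5);pickle.dump(c,open("s19.pkl","wb"))
c=snap("wrist","w19.png");pickle.dump(c,open("w19.pkl","wb"))
o=env.get_obs();print(o["tool_pos"],o["tool_rot"],o["force"],o["grip_width"],o["time_s"])
```

```text
[0.54565797 0.03991741 0.1441446 ] [ 1.79943046e+02  1.88862024e-02 -7.21298841e+01] [-0.4672631   0.08754133 -0.13490544] 0.07274504505291209 21.1167
```

View pics/s19.png

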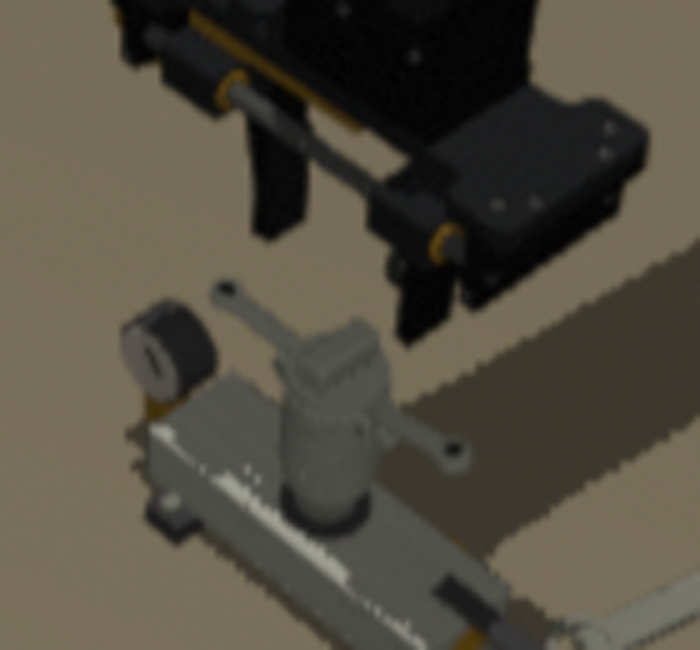

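View pics/w19.png

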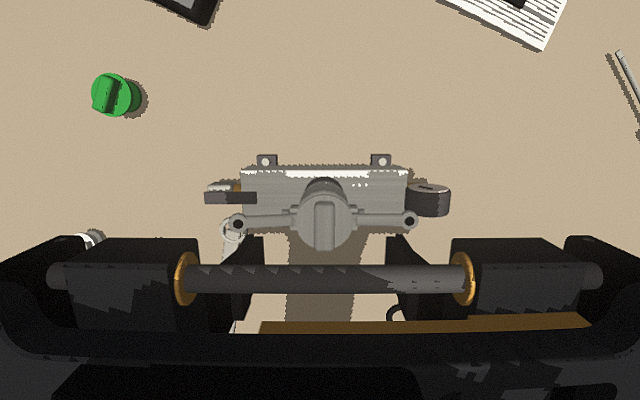

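Run:
```python
from h import *
import pickle
S=pickle.load(open("s19.pkl","rb"));W=pickle.load(open("w19.pkl","rb"));o=env.get_obs()
R=Ro.from_euler("xyz",o["tool_rot"],degrees=True)
def rel(X): return R.inv().apply(X-o["tool_pos"]).round(4)
# brass rings: wrist left ring (186,278) right ring (467,277); scene ring A (232,90), B(443,243)
s=lambda a,b:(S,290+a/5,130+b/5)
for n,w,q in [("ringL",(185,278),s(443,243)),("ringR",(467,278),s(232,90))]:
    X,e=tri([(W,*w),q]);print(n,X.round(4),rel(X),e[0])
# finger tips: front-bottom edges in scene: assume tool y=-.0095 plane; intersect ray with vertical plane of fingers front
for n,q in [("tipR bottom",(265,238)),("tipL",(405,343))]:
    p,d=ray(*s(*q)); pr=R.inv().apply(p-o["tool_pos"]);dr=R.inv().apply(d)
    for yy in(-.0095,0):
        t=(yy-pr[1])/dr[1];print(n,yy,(pr+dr*t).round(4))
```

```text
ringL [0.5425 0.0927 0.2325] [-0.0512 -0.0131 -0.0884] 0.002225970001443298
ringR [0.5799 0.0016 0.2448] [ 0.047  -0.0207 -0.1007] 0.0021302649731884957
tipR bottom -0.0095 [ 0.0337 -0.0095 -0.0296]
tipR bottom 0 [ 0.0426  0.     -0.0171]
tipL -0.0095 [-0.0392 -0.0095 -0.0289]
tipL 0 [-0.0316  0.     -0.0165]
```

Request:
{"fn": "send_rows", "kwargs": {
  "steps": [
    [[0,0,0.002],[0,0,0],0.087],
    [[0,0,0.008],[0,0,0],0.087],
    [[0,0,0.016],[0,0,0],0.087],
    [[0,0,0.024],[0,0,0],0.087],
    [[0,0,0.03],[0,0,0],0.087]
  ]
}}

```text
time_s: 21.53
tool_pos: [0.5453, 0.0398, 0.1131]
tool_rot: [179.9, 0.0, -72.1]
force: [-0.8, -0.6, 0.0]
grip_width: 0.0868
```

Run:
```python
from h import *
c=snap("scene","s20.png",(290,130,430,260),5)
c=snap("wrist","w20.png",(170,150,470,340),2.5)
o=env.get_obs();print(o["tool_pos"],o["tool_rot"],o["force"],o["grip_width"],o["time_s"])
```

```text
[0.54475605 0.0398097  0.11290169] [ 1.79831349e+02  5.59411065e-02 -7.21274640e+01] [ 0.02783866 -0.48409254 -0.19012115] 0.08652888849946874 21.6333
```

View pics/s20.png

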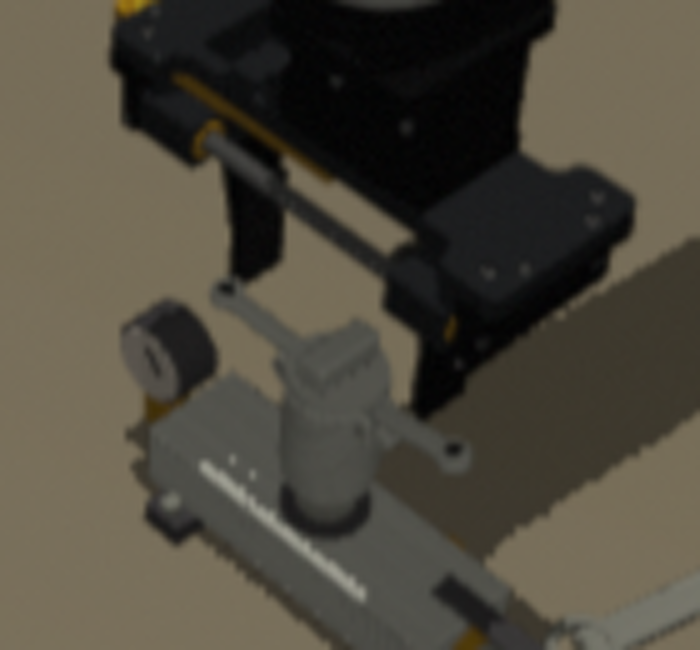

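View pics/w20.png

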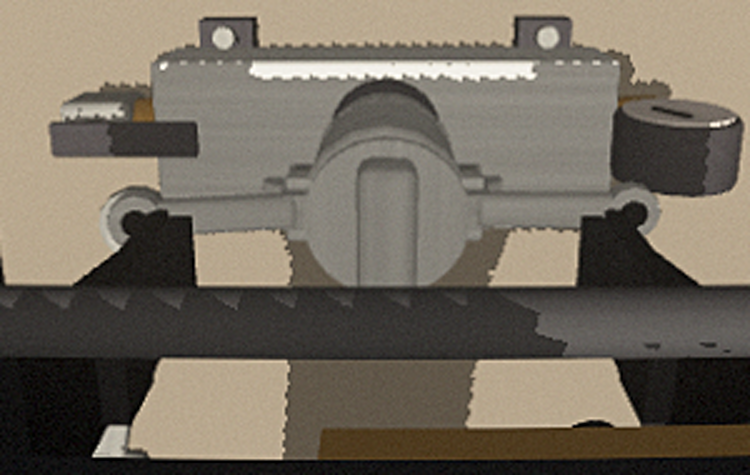

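Request:
{"fn": "send_rows", "kwargs": {
  "steps": [
    [[0,0,0.003],[0,0,0],0.087],
    [[0,0,0.006],[0,0,0],0.087],
    [[0,0,0.009],[0,0,0],0.087],
    [[0,0,0.012],[0,0,0],0.087],
    [[0,0,0.015],[0,0,0],0.087]
  ]
}}

```text
time_s: 22.05
tool_pos: [0.5462, 0.0399, 0.0996]
tool_rot: [-180.0, -0.0, -72.1]
force: [0.2, 0.0, -0.8]
grip_width: 0.0869
```

Request:
{"fn": "send_rows", "kwargs": {
  "steps": [
    [[0,0,0.003],[0,0,0],0.087],
    [[0,0,0.006],[0,0,0],0.087],
    [[0,0,0.009],[0,0,0],0.087],
    [[0,0,0.012],[0,0,0],0.087],
    [[0,0,0.015],[0,0,0],0.087]
  ]
}}

```text
time_s: 22.47
tool_pos: [0.5466, 0.0401, 0.0859]
tool_rot: [-179.9, -0.0, -72.1]
force: [-2.0, 1.0, 7.4]
grip_width: 0.0871
```

Run:
```python
from h import *
c=snap("scene","s21.png",(290,130,430,260),5)
o=env.get_obs();print(o["tool_pos"],o["tool_rot"],o["force"],o["grip_width"],o["time_s"])
```

```text
[0.54659637 0.0401106  0.08529396] [-1.79934983e+02 -3.60249081e-02 -7.21310755e+01] [-1.23962083  0.32067604  5.4672319 ] 0.08696973715235617 22.5167
```

View pics/s21.png

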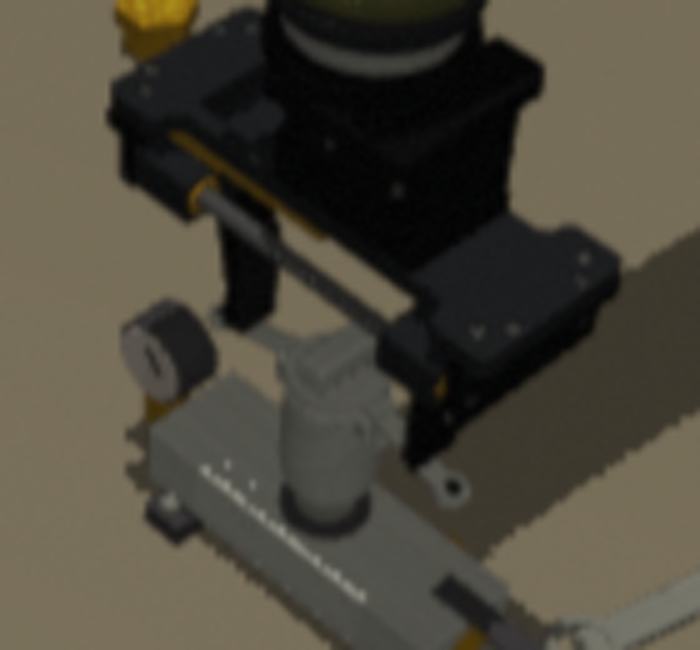

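Request:
{"fn": "send_rows", "kwargs": {
  "steps": [
    [[0,0,0.0025],[0,0,0],0.087],
    [[0,0,0.005],[0,0,0],0.087],
    [[0,0,0.0075],[0,0,0],0.087],
    [[0,0,0.01],[0,0,0],0.087],
    [[0,0,0.0125],[0,0,0],0.087]
  ]
}}

```text
time_s: 22.93
tool_pos: [0.5473, 0.0398, 0.0734]
tool_rot: [-179.9, -0.1, -72.1]
force: [-1.4, -0.6, 6.2]
grip_width: 0.0872
```

Request:
{"fn": "send_rows", "kwargs": {
  "steps": [
    [[0,0,0.0025],[0,0,0],0.087],
    [[0,0,0.005],[0,0,0],0.087],
    [[0,0,0.0075],[0,0,0],0.087],
    [[0,0,0.01],[0,0,0],0.087],
    [[0,0,0.012],[0,0,0],0.087]
  ]
}}

```text
time_s: 23.35
tool_pos: [0.5474, 0.0399, 0.0611]
tool_rot: [-179.9, -0.1, -72.1]
force: [0.7, 0.4, 4.6]
grip_width: 0.0872
```

Run:
```python
from h import *
c=snap("scene","s22.png",(290,130,430,260),5)
c=snap("wrist","w22.png",(170,150,470,340),2.5)
o=env.get_obs();print(o["tool_pos"],o["tool_rot"],o["force"],o["grip_width"],o["time_s"])
```

```text
[0.54712225 0.03998989 0.06067467] [-1.79878877e+02 -4.02437416e-02 -7.21292507e+01] [ 1.77241346 -0.02755373  2.49392896] 0.08713372029544948 23.45
```

View pics/s22.png

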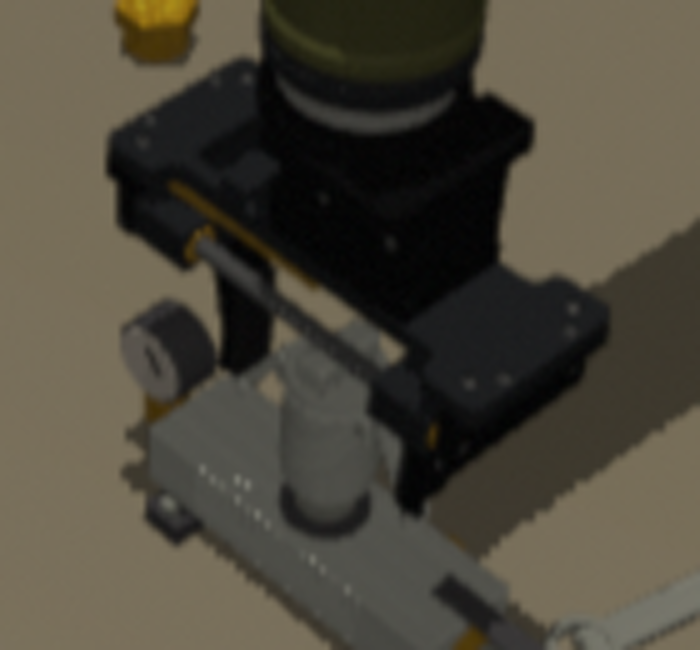

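View pics/w22.png

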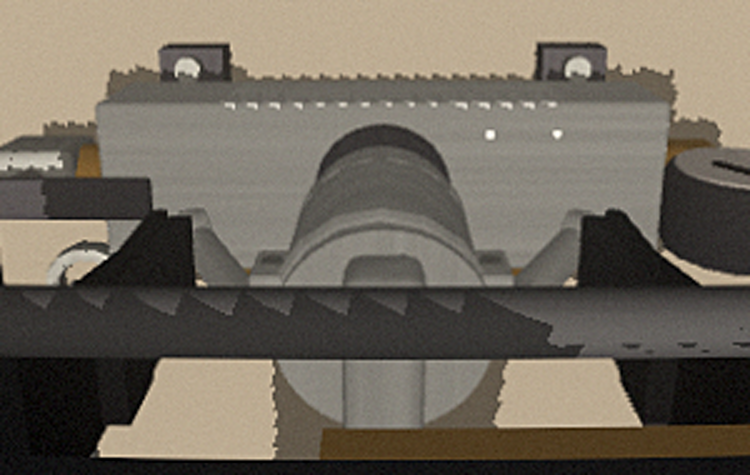

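Both levers are down inside the open fingers, symmetric. Now squeeze gently.

Request:
{"fn": "send_rows", "kwargs": {
  "steps": [
    [[0,0,0],[0,0,0],0.083],
    [[0,0,0],[0,0,0],0.079],
    [[0,0,0],[0,0,0],0.075],
    [[0,0,0],[0,0,0],0.072],
    [[0,0,0],[0,0,0],0.069]
  ],
  "grip_force": 20
}}

```text
time_s: 23.87
tool_pos: [0.5451, 0.0398, 0.0594]
tool_rot: [179.9, 0.0, -72.1]
force: [1.3, 0.7, -2.9]
grip_width: 0.0719
```

Request:
{"fn": "send_rows", "kwargs": {
  "steps": [
    [[0,0,0],[0,0,0],0.067],
    [[0,0,0],[0,0,0],0.065],
    [[0,0,0],[0,0,0],0.063],
    [[0,0,0],[0,0,0],0.061],
    [[0,0,0],[0,0,0],0.059]
  ]
}}

```text
time_s: 24.28
tool_pos: [0.5449, 0.0396, 0.0595]
tool_rot: [179.9, 0.0, -72.1]
force: [-0.9, -0.6, -6.2]
grip_width: 0.0606
```

Request:
{"fn": "send_rows", "kwargs": {
  "steps": [
    [[0,0,0],[0,0,0],0.058],
    [[0,0,0],[0,0,0],0.057],
    [[0,0,0],[0,0,0],0.056],
    [[0,0,0],[0,0,0],0.055],
    [[0,0,0],[0,0,0],0.055]
  ]
}}

```text
time_s: 24.7
tool_pos: [0.5447, 0.0403, 0.0593]
tool_rot: [179.9, 0.1, -72.1]
force: [-2.5, 1.4, -10.7]
grip_width: 0.0576
```

Run:
```python
from h import *
c=snap("scene","s23.png",(290,130,430,260),5)
c=snap("wrist","w23.png",(170,150,470,340),2.5)
o=env.get_obs();print(o["tool_pos"],o["tool_rot"],o["force"],o["grip_width"],o["time_s"])
```

```text
[0.54475209 0.04027654 0.05936551] [ 1.79865545e+02  6.40692941e-02 -7.21192986e+01] [ -2.46678925   1.9414037  -12.20924043] 0.0573595584162821 24.8
```

View pics/s23.png

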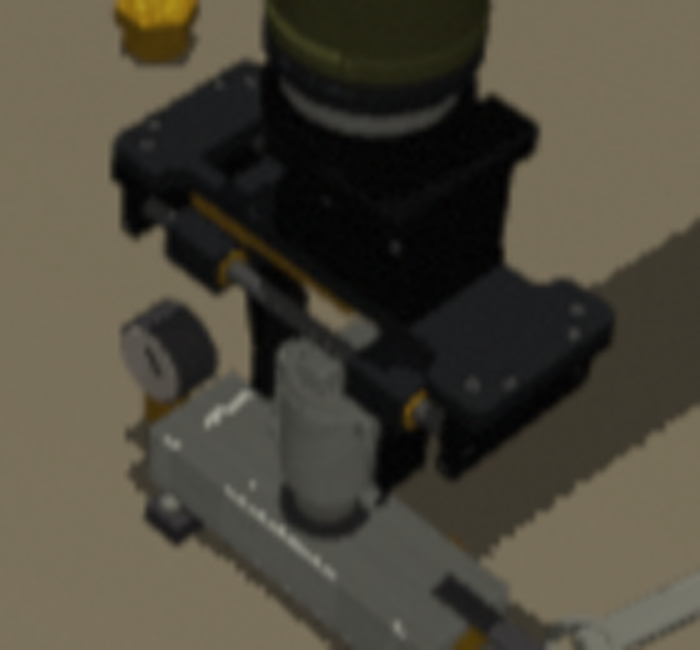

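View pics/w23.png

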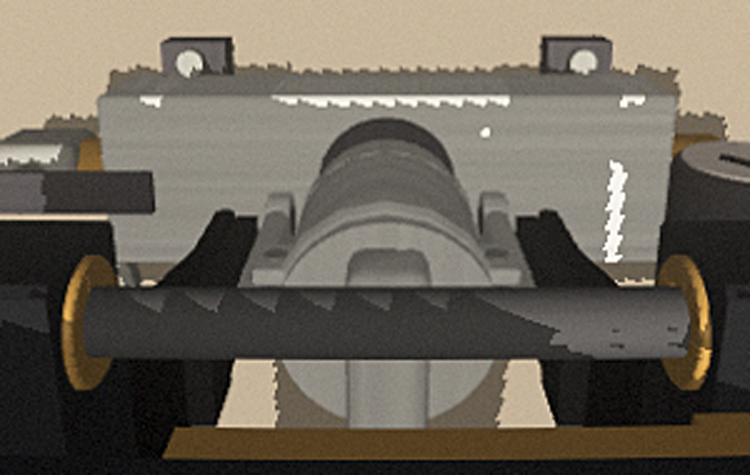

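Request:
{"fn": "send_rows", "kwargs": {
  "steps": [
    [[0,0,0],[0,0,0],0.054],
    [[0,0,0],[0,0,0],0.054],
    [[0,0,0],[0,0,0],0.054],
    [[0,0,0],[0,0,0],0.054],
    [[0,0,0],[0,0,0],0.054]
  ],
  "grip_force": 28
}}

```text
time_s: 25.22
tool_pos: [0.5448, 0.0403, 0.0594]
tool_rot: [179.9, 0.1, -72.1]
force: [-3.6, 3.3, -15.8]
grip_width: 0.057
```

Request:
{"fn": "send_rows", "kwargs": {
  "steps": [
    [[0,0,0],[0,0,0],0.06],
    [[0,0,0],[0,0,0],0.07],
    [[0,0,0],[0,0,0],0.08],
    [[0,0,0],[0,0,0],0.085],
    [[0,0,0],[0,0,0],0.085]
  ]
}}

```text
time_s: 25.63
tool_pos: [0.5486, 0.0392, 0.0623]
tool_rot: [-179.7, -0.1, -72.2]
force: [0.3, 0.1, -0.0]
grip_width: 0.0788
```

Request:
{"fn": "send_rows", "kwargs": {
  "steps": [
    [[0,0,0],[0,0,0],0.085],
    [[0,0,-0.01],[0,0,0],0.085],
    [[0,0,-0.03],[0,0,0],0.085],
    [[0,0,-0.06],[0,0,0],0.085],
    [[0,0,-0.09],[0,0,0],0.085]
  ]
}}

```text
time_s: 26.05
tool_pos: [0.5455, 0.0399, 0.1515]
tool_rot: [179.9, 0.0, -72.1]
force: [0.4, 0.1, 0.2]
grip_width: 0.0848
```

Request:
{"fn": "send_rows", "kwargs": {
  "steps": [
    [[0,0,-0.025],[0,0,0],0.085],
    [[0,0.02,-0.045],[0,0,0],0.085],
    [[0,0.04,-0.05],[0,0,0],0.085],
    [[0,0.06,-0.05],[0,0,0],0.085],
    [[0,0.07,-0.05],[0,0,0],0.085]
  ]
}}

```text
time_s: 26.47
tool_pos: [0.4785, 0.0178, 0.2018]
tool_rot: [-179.9, -0.1, -72.2]
force: [0.0, -0.4, -0.1]
grip_width: 0.0849
```

Run:
```python
from h import *
import pickle
c=snap("scene","s24.png",(310,160,410,260),7);pickle.dump(c,open("s24.pkl","wb"))
c=snap("wrist","w24.png",(200,80,440,240),3)
o=env.get_obs();print(o["tool_pos"],o["tool_rot"],o["force"],o["grip_width"],o["time_s"])
```

```text
[0.47872209 0.01764992 0.20098061] [-1.79966831e+02 -1.16638416e-01 -7.22118516e+01] [0.56091893 0.15638357 0.26093801] 0.08493494192274166 26.5667
```

View pics/s24.png

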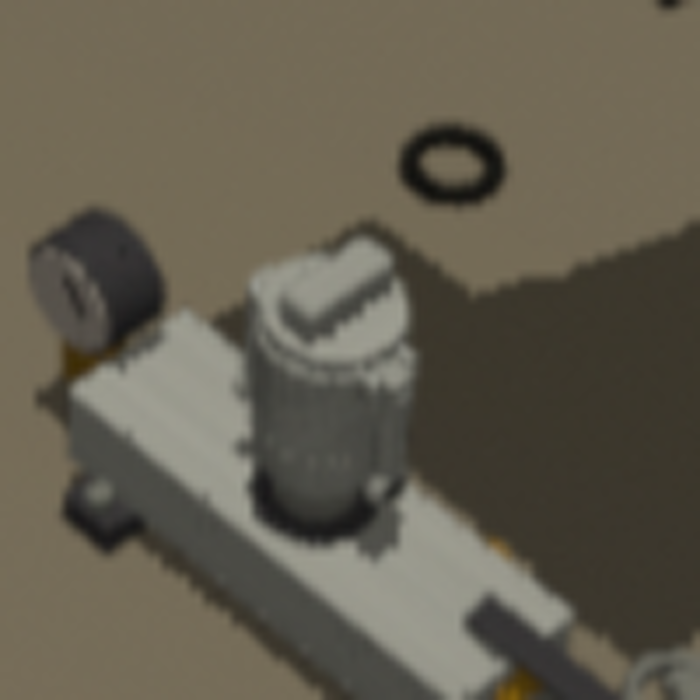

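View pics/w24.png

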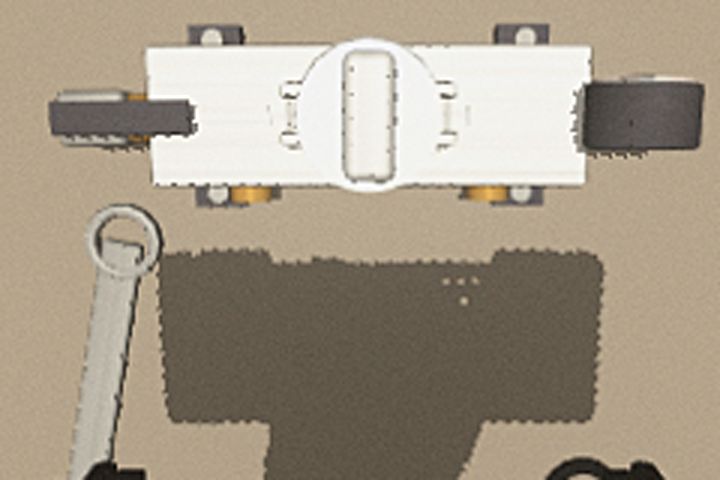

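Both levers hang flat along the coupler and the plug sits centred. The gripper is clear, so I'm handing in.

Request:
{"fn": "send_rows", "kwargs": {
  "steps": [
    [[0,0,0],[0,0,0],0.085],
    [[0,0,0],[0,0,0],0.085],
    [[0,0,0],[0,0,0],0.085],
    [[0,0,0],[0,0,0],0.085],
    [[0,0,0],[0,0,0],0.085]
  ]
}}

```text
time_s: 26.98
tool_pos: [0.4797, 0.0188, 0.1999]
tool_rot: [180.0, 0.0, -72.1]
force: [-0.2, 0.6, 1.2]
grip_width: 0.0851
```

Run:
```python
from h import *
o=env.get_obs();print(o["tool_pos"],o["force"],o["time_s"]);print(env.sign_off())
```

```text
[0.47969032 0.01883034 0.19991065] [-0.22350517  0.6129445   1.16077915] 26.9833
the job is handed in; nothing more can be done
None
```

The job is handed in at about 27 s: the larger grey plug is home in the coupler, both cam levers are flat against it, and the gripper is clear of everything.

- **Plug:** It met the seal about 8 mm above home, dragged at a steady 7–9 N, and stopped firm. I eased off at about 21 N of push and released it with both levers still up.
- **Levers:** The open fingers pressed both down together with about 7 N in all. I then squeezed them in at 20–28 N until they stopped at a reading of about 57 mm, against 58 mm nominal over their outer faces. The finger readings ran about 0.5 mm low on the 14 mm bar as well.
- **Last pictures:** The scene view shows the plug upright and centred with the near lever flat. The wrist view shows neither lever sticking out. I did not measure the lever angles directly. The wrench and spare seal look unmoved; I did not check the other bench items afterwards.

**What disagreed or went wrong:**
- The true fingertips sit about 28 mm above the reported tool point. The first two grasp attempts therefore closed above the plug's bar; no push or contact showed, and it still stood upright afterwards.
- Under the final push there was a side force of about 7 N. While squeezing, the fingers felt about 16 N of vertical drag. Both went away on release.

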